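Load the sample wheel on its splined drive hub and shut the sampler drawer

ROBOT

A 7-joint arm with a two-finger parallel gripper is mounted at the origin on the work surface. World frame = base frame: x ahead of the robot, y to its left, z up, the work surface at z = 0. Lengths are in mm, angles in degrees, forces in N, time in s.
With the tool pointing down it reaches from about 425 to 825 mm from the base axis. Payload 3.6 kg.
Tool frame: the origin (TCP) lies midway between the tips of the shut fingers; the grasp point (between the pads) lies 19 mm behind it (manip.grasp_offset is the z of the grasp point in the tool frame, in mm); z points along the fingers, y is the line along which they close (so a half turn about z gives the same grasp; the last joint's range is limited). The gripper opens to 93 mm and grips with 3 to 60 N. Pads are 15 mm wide; open, the fingers measure 128 mm over their backs; the gripper's body (75 mm by 188 mm) begins 65 mm behind the grasp point.
Start: joints at [70.674, 35.231, -0.722, 81.555, 0.464, 63.22, -2.315], TCP at [198.795, -618.823, 218.64] pointing down, gripper open.
Joint ranges: [-178.69, 178.69], [-17.37, 117.87], [-77.05, 75.6], [15.02, 138.74], [-78.02, 258.01], [0.78, 113.62], [-162.83, 162.83]. Speed limits (degrees/s): [159.86, 159.86, 180, 180, 180, 180, 180].

INTERFACE

Orientations are given as a 3x3 rotation matrix whose columns are the frame's x, y, z axes.
In Python, from bench import status, grab_frame, calibration, sign_off, look_for, landmark_of, manip gives the robot as it stands. The module is installed in compiled form; this text tells all that it offers.
- The arm moves only by the tool step_arm, never from a script. Its argument "commands" is a list of rows, each an object of numbers: "x", "y", "z": the shift along the tool's x, y, z in m; "rx", "ry", "rz": the turn, a rotation vector about the tool's x, y, z in degrees; "grip": the opening, from -1 (shut) to 1 (fully open). In form: [{"x": .., "y": .., "z": .., "rx": .., "ry": .., "rz": .., "grip": ..}, ...]. A call has 1 to 12 rows; each row shifts and turns the commanded pose from where the row before left it, along the tool's axes as they then stand; what a row does not reach is not made up. A row lasts 1/10 s, in which the tool goes at most 50 mm and 8.59 degrees, less where a joint would pass 70% of its speed; a pose out of reach is approached as far as the arm can. A call with a gripper value outside its range is refused whole. The fingers move at their own pace and stop on an object; "newtons" is the grip in N (left out, the last holds). Time passes only in rows, so rows that do not move let the fingers close. It gives the time, the measured TCP pose, the force, the opening and the grip force at its end, in the units of the state.
- status.get_state(): the state, without advancing time (a new reading comes with each control period).
- grab_frame(name): name is "side" or "top" or "wrist"; returns the picture (384x512x3 uint8, blue, green, red); there is no depth.
- calibration(name): a dict with "vertical_fov" (degrees; the focal length in pixels is half the picture's height over the tangent of half this angle, whatever the lens; pixels are square), "cx", "cy" (the principal point, pixels), "T" (4x4, takes a point from camera to world coordinates). Camera axes: x right, y down, z forward; pixel columns grow to the right and rows downward; lengths in mm; the calibration is good to about 2 mm. A picture is of the moment at which its call begins: read the wrist's pose just before it. calibration takes no time and is no camera call; for the wrist camera it gives the pose at the moment of the call.
- sign_off(): hands the job in; it is judged then, once.
Trained networks look in the newest picture that a camera, given by its name, has taken for a name from the list of things; names that differ only in an ending like _2 or _b are one class to them, and where a whole thing is asked for, a point or a joint stands for the part that bears it (a point fixed in the world has none). Each returns a list of dicts, best first, with "conf" (0 to 1); they miss things now and then, are a little off and sometimes report something else, mostly with a low value. They report only what shows in the picture. A call takes as long as a camera call. They do not tell look-alikes from the thing itself.
- look_for(thing, camera): "point" ([x, y, z] in mm, in world coordinates, good to about 4 mm: the middle of the surface that is visible of it).
- landmark_of(thing, camera): "point" ([x, y, z] in mm, in world coordinates, good to about 4 mm: a listed point, or the origin of a listed thing).
The state is a dict: "time_s": time; "joint_pos": joint angles; "qd": joint speeds; "joint_efforts": joint torques, N m; "eef_pos": TCP position; "orientation": TCP orientation; "ft_force": force on the tool from outside, world axes, zero at the start; "ft_torque": the same for the moment, N m; "grip_width": opening from 0.0 (shut) to 1.0 (fully open); "grasp_force": force on a finger pad.
Only numpy, scipy, OpenCV 4.12 (cv2) and the standard library are available. Lean on these libraries where they do the work, as an engineer would, in place of code of your own. Each camera call takes 0.05 s, during which the arm holds its last target. There are 200 camera calls.

TASK

Take the six-lobed sample wheel that is parked half under the low riser, turn it until its wide master groove finds the wide spline of the drive hub, and slide it fully home, flat on its seat, in the sampler's open drawer, without dropping or forcing it. Then push the drawer fully shut. Keep the wheel right way up, and leave everything else on the bench where it is.

Things in the scene. Friction and masses are not known exactly. Their poses are not given: they have to be found in the camera images.
- wheel: The wheel to fit: aluminium six-lobed cog, 0.2 to 0.45 kg, 120 mm over the lobes, 22 mm thick. Straight lobes 22 mm wide run from radius 44 to 60 mm, one on +x and every 60 degrees. Origin: centre of the underside, z up through the knob. It starts flat on the bench, knob under the riser, 42 to 50 mm of it sticking out. A low ridge on top, along +x, marks the master groove below.
- wheel_knob (a point): The wheel's lifting knob: round, black, fluted, 26 mm across, from 22 to 58 mm above the underside. This point lies on its axis, 45 mm above the underside; axes as the wheel's.
- wheel_bore (a point): Mouth of the wheel's blind bore, centre of its underside, axes as the wheel's. 20 mm deep; six lands reach in to radius 15 mm; the six grooves between them, one every 60 degrees, go out to radius 21 mm. Five grooves are 8 mm wide; the master groove on +x is 15 mm wide.
- hub: Steel drive hub in the drawer's well. Origin: on its axis, on the seat face (20 mm above the bench) where the wheel's underside rests when home; z up. Core 28 mm across, 18 mm high, chamfered top. Six splines every 60 degrees, to radius 20 mm, 12 mm high: five 6 mm wide, the master on +x 13 mm wide. A wheel turned wrong sits 12 mm too high. Turns only under 0.4 N m or more.
- well_rim (a point): On the hub axis, level with the rim of the round well in the drawer's white tray (150 mm square, top 68 mm above the bench). The well is 127 mm across and its wall stands 48 mm above the seat, so there is no room in it for fingers at the wheel's lobes. With the drawer open the housing's tall front is 65 to 88 mm from this axis. x points into the machine.
- drawer_handle (a point): Middle of the drawer's bar handle: level, 110 mm long along this point's y, 11 mm thick, 46 mm above the bench, 35 mm out from the drawer's front panel (192 mm wide, top 88 mm above the bench). x points into the machine, the way the drawer shuts; z up. Shut, the bar stands 47 mm out from the housing's front (220 mm high, 300 mm wide).
- drawer (a joint): How far the sampler's drawer stands open, in m: 0 shut, 0.18 the outer stop. Friction about 4 N; it stays where left. The mouth it enters is 86 mm high: the knob of a wheel that is home (top 78 mm above the bench) passes under, that of a wheel standing on the splines does not.
- riser: Low grey steel riser, fixed, 400 mm wide (its y), 260 mm deep (its x), deck from 63 to 73 mm above the bench, side and back panels down to the bench, open towards its own -x. Origin: centre of its footprint on the bench. Bottles up to 205 mm above the bench stand on the back half of the deck.
- riser_edge (a point): Middle of the upper front edge of the riser's deck, 73 mm above the bench; axes as the riser's: the open bench in front lies to -x.
- spare: Bystander: a smaller wheel with eight lobes, 90 mm across, 44 mm high with its knob, no part of the job. Origin: centre of its underside.
- jar: Bystander: screw-top jar, 44 mm across and 55 mm high. Origin: centre of its underside.
- vial_rack: Bystander: blue vial block, 80 (its x) by 52 mm, 52 mm high. Origin: centre of its underside.
- driver: Bystander: screwdriver lying flat, 170 mm long along its x, up to about 30 mm thick. Origin: under its middle.
- wash_bottle: Bystander: white bottle with a red cap, 60 mm across and 170 mm high. Origin: centre of its underside.
- mouse: Bystander: black computer mouse, 105 (its x) by 60 mm, 32 mm high. Origin: centre of its underside.
Not all that is in view belongs to the job. What is shaped like the wheel but purple is not meant.

How it is judged (in metres and radians):
On the way:
1. The wheel is fully home on the hub's splines while the drawer is still open (z of wheel in the frame of hub between -0.003 and 0.003 m and horizontal distance between wheel and hub below 0.003 m and angle between the x axis of wheel and the x axis of hub, either way round below 0.12 rad and angle between wheel's own z axis and vertical below 0.06 rad and value of joint drawer above 0.1 m), for 0.2 s.
At the end, for the whole second after the job is handed in: The drawer is shut to within 6 mm, and the wheel is at rest in it, home on the hub: underside within 3 mm of the seat, within 3 mm of the axis, master groove on the master spline, level (z of wheel in the frame of hub between -0.003 and 0.003 m and horizontal distance between wheel and hub below 0.003 m and angle between the x axis of wheel and the x axis of hub, either way round below 0.12 rad and angle between wheel's own z axis and vertical below 0.06 rad and value of joint drawer below 0.006 m and linear speed of wheel below 0.02 m/s); the robot touches nothing.
It fails at once if The wheel is stood on edge or turned over (angle between wheel's own z axis and vertical above 0.6 rad).
It fails at once if A bystander on the bench is moved by more than 30 mm (distance of any of spare, jar, vial_rack, driver, wash_bottle, mouse from where it was at the start of the episode above 0.03 m).
It fails at once if The wheel is forced on to the hub (contact force between wheel and hub above 60 N).
It fails at once if The wheel is dropped on to the hub (horizontal distance between wheel and hub below 0.02 m and z of wheel in the frame of hub below 0.05 m and linear speed of wheel above 0.45 m/s and value of joint drawer above 0.12 m).
It also fails if it takes over 64 s, if anything falls off the work surface, if the arm or the gripper's body presses on something with over 40 N, if the wrist force passes 120 N, or if a joint passes its speed limit or range.

## Working session

There is one attempt and no reset: what is moved stays moved. The work goes in short steps, Python scripts to look and compute and a tool call to move; the robot and the scene stay as the last step left them, time stands still between calls to the robot, and variables do not carry over. Pictures are saved under pics/ and viewed, at most 10 in all, crops included, and the job is handed in when it is done.

Besides the shell and the picture viewer there is one more tool, called as name(argument=value, ...) on one line, values as JSON. step_arm: Moves the arm, as the interface text tells. Its arguments: {"type":"object","properties":{"commands":{"type":"array","items":{"type":"object","properties":{"x":{"type":"number"},"y":{"type":"number"},"z":{"type":"number"},"rx":{"type":"number"},"ry":{"type":"number"},"rz":{"type":"number"},"grip":{"type":"number"}}}},"newtons":{"type":"number"}},"required":["commands"]}

```bash
mkdir -p pics; cat > h.py <<'E'
import numpy as np, cv2
from bench import status, grab_frame, calibration, sign_off, look_for, landmark_of, manip
np.set_printoptions(precision=1,suppress=True)
def K(n):
    c=calibration(n); f=192/np.tan(np.radians(c["vertical_fov"]/2)); return f,c["cx"],c["cy"],np.array(c["T"])
def proj(p,n):
    f,cx,cy,T=K(n); q=np.linalg.inv(T)@np.append(p,1); return np.array([cx+f*q[0]/q[2],cy+f*q[1]/q[2]])
def unproj(u,v,z,n,k=None):
    f,cx,cy,T=k or K(n); d=T[:3,:3]@np.array([(u-cx)/f,(v-cy)/f,1]); o=T[:3,3]; return o+d*(z-o[2])/d[2]
E
python3 - <<'E'
from h import *
s=status.get_state(); print(s["time_s"],s["eef_pos"],np.array(s["orientation"]),manip.grasp_offset)
ims=[]
for n in ("top","side"):
    im=grab_frame(n); 
    cv2.imwrite(f"pics/{n}0.png",cv2.resize(im,(800,600)))
    print(n,K(n)[0],K(n)[3])
    for t in ("wheel","wheel_knob","hub","well_rim","drawer_handle","riser_edge","riser","spare","jar","vial_rack","driver","wash_bottle","mouse"):
        r=landmark_of(t,n); print(t,[(round(a["conf"],2),np.array(a["point"]).round()) for a in r[:2]])
E
```

```text
0.0 [ 198.6 -618.1  217.5] [[ 1.   0.3 -0. ]
 [ 0.3 -1.   0. ]
 [-0.  -0.  -1. ]] -18.8
top 418.2095908656381 [[   0.    -1.     0.1  395.6]
 [  -1.    -0.    -0.    -3.9]
 [   0.    -0.1   -1.  1193.4]
 [   0.     0.     0.     1. ]]
wheel [(0.74, array([ 207., -298.,    1.])), (0.62, array([ 524., -305.,    0.]))]
wheel_knob [(0.94, array([ 209., -294.,   49.])), (0.93, array([ 524., -298.,   45.]))]
hub [(0.78, array([584., 204.,  22.]))]
well_rim []
drawer_handle [(0.87, array([596.,  73.,  43.]))]
riser_edge [(0.64, array([ 545., -280.,   76.]))]
riser [(0.66, array([ 538., -414.,    6.]))]
spare [(0.56, array([404., -80.,  -0.]))]
jar [(0.56, array([ 700., -248.,   -2.]))]
vial_rack [(0.59, array([ 525., -300.,   -3.])), (0.38, array([751., -84.,  -1.]))]
driver [(0.83, array([546., -79.,   3.])), (0.25, array([ 522., -300.,   46.]))]
wash_bottle [(0.92, array([749., -86.,  -2.]))]
mouse [(0.78, array([ 777., -188.,    5.]))]
side 439.7602503325537 [[   0.9    0.3   -0.3  904.2]
 [   0.4   -0.6    0.7 -859.6]
 [  -0.    -0.7   -0.7  912.5]
 [   0.     0.     0.     1. ]]
wheel [(0.75, array([ 206., -292.,   -4.])), (0.2, array([ 549., -286.,   72.]))]
wheel_knob [(0.66, array([ 209., -295.,   45.]))]
hub [(0.75, array([ 549., -285.,   71.])), (0.56, array([585., 202.,  19.]))]
well_rim [(0.96, array([586., 206.,  64.]))]
drawer_handle [(0.71, array([594.,  73.,  42.]))]
riser_edge [(0.73, array([ 548., -287.,   70.]))]
riser [(0.96, array([ 539., -415.,    5.]))]
spare [(0.9, array([406., -76.,   1.])), (0.32, array([753., -91.,   2.]))]
jar [(0.56, array([ 702., -246.,    3.])), (0.21, array([ 340., -230.,    3.]))]
vial_rack [(0.58, array([ 340., -222.,    4.]))]
driver [(0.89, array([550., -78.,   1.]))]
wash_bottle [(0.61, array([753., -86.,  -2.])), (0.57, array([ 338., -227.,    3.]))]
mouse [(0.81, array([ 777., -192.,   -0.]))]
```

View pics/top0.png

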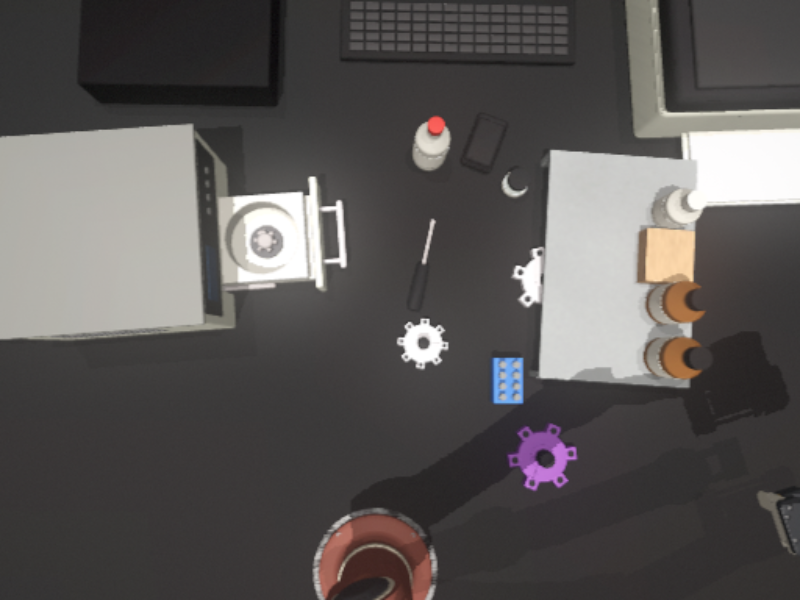

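View pics/side0.png

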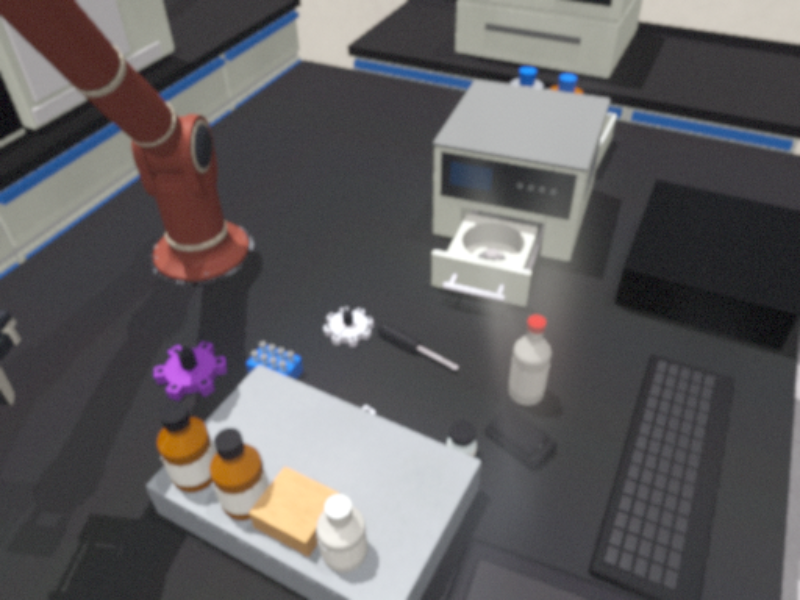

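The top view shows the white wheel sticking out of the riser at about (530,275). The purple decoy is at (545,457), the drawer with its hub at (265,240), and the handle at (340,235). Next I'll move the wrist camera over the wheel.

```bash
cat >> h.py <<'E'
def go(p,yaw=None,n=None):
    """print tool-frame shift to world TCP p, and rz to get tool x axis at yaw (deg)"""
    s=status.get_state(); R=np.array(s["orientation"]); e=np.array(s["eef_pos"])
    d=R.T@(np.array(p)-e); y0=np.degrees(np.arctan2(R[1,0],R[0,0]))
    print("t",round(s["time_s"],2),"tcp",e,"yaw %.2f"%y0,"shift m",(d/1000).round(4),"tilt",R[:,2].round(4), "dist",round(np.linalg.norm(d)))
    if yaw is not None: print("rz", round(-((yaw-y0+180)%360-180),2))
E
python3 - <<'E'
from h import *
s=status.get_state(); T=K("wrist")[3]; R=np.array(s["orientation"]);
print("cam in tool",R.T@(T[:3,3]-s["eef_pos"])); print(R.T@T[:3,:3], K("wrist")[0]); np.set_printoptions(precision=4,suppress=True); print(R)
go([198.6,-618,330]);go([520,-190,330],0); go([580,150,330],0)
E
```

```text
cam in tool [  82.1    0.1 -166. ]
[[-0.  -1.  -0.3]
 [ 1.  -0.   0. ]
 [-0.  -0.3  1. ]] 329.5975698662176
[[ 0.9521  0.3059  0.    ]
 [ 0.3059 -0.9521  0.0001]
 [ 0.0001 -0.0001 -1.    ]]
t 1.4 tcp [ 198.8074 -618.8151  218.6247] yaw 17.81 shift m [ 0.0001 -0.0008 -0.1114] tilt [ 0.      0.0001 -1.    ] dist 111
t 1.4 tcp [ 198.8074 -618.8151  218.6247] yaw 17.81 shift m [ 0.437  -0.31   -0.1113] tilt [ 0.      0.0001 -1.    ] dist 547
rz 17.81
t 1.4 tcp [ 198.8074 -618.8151  218.6247] yaw 17.81 shift m [ 0.5981 -0.6154 -0.1113] tilt [ 0.      0.0001 -1.    ] dist 865
rz 17.81
```

step_arm(commands=[{"z": -0.045}, {"z": -0.045}, {"x": 0.04, "y": -0.028}, {"x": 0.04, "y": -0.028}, {"x": 0.04, "y": -0.028}, {"x": 0.04, "y": -0.028}, {"x": 0.04, "y": -0.028}, {"x": 0.04, "y": -0.028}, {"x": 0.04, "y": -0.028}, {"x": 0.04, "y": -0.028}, {"x": 0.04, "y": -0.028}, {"x": 0.04, "y": -0.028}])

```text
validation failed for argument at $.co...
```

step_arm(commands=[{"rz": -8}, {"rz": -8}, {"rz": -8}, {"rz": -8}, {"rz": -8}, {"rz": -8}, {"rz": -8}, {"rz": -8}, {"rz": -8.2}, {"x": 0.0}])

```text
validation failed for argument at $.co...
```

```bash
python3 - <<'E'
from h import *
go([525,-200,240],90)
im=grab_frame("wrist"); cv2.imwrite("pics/w1.png",cv2.resize(im,(800,600))); cv2.imwrite("raw_w1.png",im)
f,cx,cy,T=K("wrist"); print(f,cx,cy,T)
for t in ("wheel","wheel_knob","riser_edge"):
    r=landmark_of(t,"wrist"); print(t,[(round(a["conf"],2),np.array(a["point"]).round(1)) for a in r[:2]])
for t in ([525,-300,22],[525,-280,73]): print(t,proj(t,"wrist")*800/512)
E
```

```text
t 1.4 tcp [ 198.8 -618.8  218.6] yaw 17.81 shift m [ 0.4 -0.3 -0. ] tilt [ 0.  0. -1.] dist 531
rz -72.19
329.5975698662176 252.7116482508319 194.4482319880231 [[   0.3   -0.9   -0.3  277. ]
 [  -1.    -0.3   -0.1 -593.9]
 [   0.     0.3   -1.   384.6]
 [   0.     0.     0.     1. ]]
wheel []
wheel_knob []
riser_edge []
[525, -300, 22] [ -25.1 -556.6]
[525, -280, 73] [-180.4 -750.4]
```

View pics/w1.png

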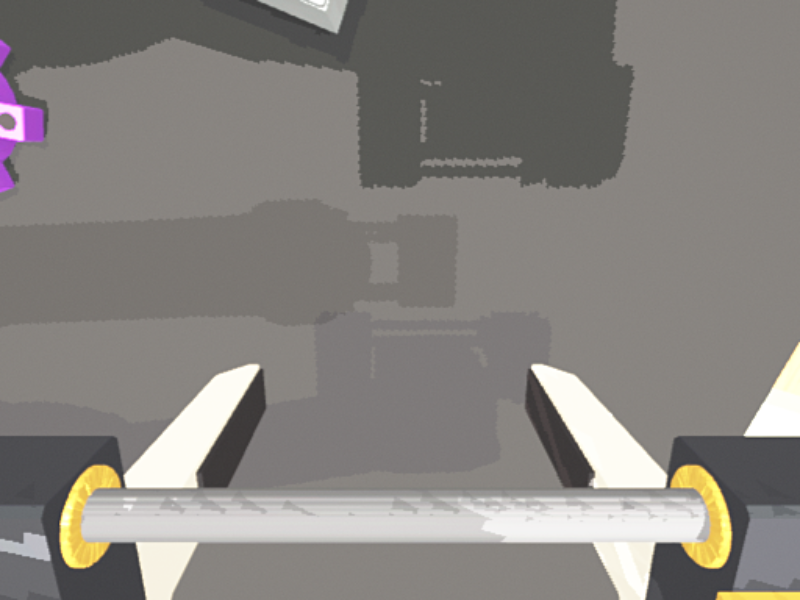

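The wrist view shows only bench, with the fingers at the bottom, because the moves were refused. I'll retry with every field filled in.

step_arm(commands=[{"x": 0, "y": 0, "z": -0.045, "rx": 0, "ry": 0, "rz": 0, "grip": 1}, {"x": 0, "y": 0, "z": -0.045, "rx": 0, "ry": 0, "rz": 0, "grip": 1}], newtons=20)

```text
time_s: 1.8
eef_pos: [198.5, -617.9, 308.2]
orientation: [[0.952, 0.306, -0.001], [0.306, -0.952, 0.004], [-0.0, -0.004, -1.0]]
ft_force: [0.2, -1.2, 0.1]
grip_width: 1.0
grasp_force: 0.0
```

step_arm(commands=[{"x": 0.04, "y": -0.028, "z": 0, "rx": 0, "ry": 0, "rz": 0, "grip": 1}, {"x": 0.04, "y": -0.028, "z": 0, "rx": 0, "ry": 0, "rz": 0, "grip": 1}, {"x": 0.04, "y": -0.028, "z": 0, "rx": 0, "ry": 0, "rz": 0, "grip": 1}, {"x": 0.04, "y": -0.028, "z": 0, "rx": 0, "ry": 0, "rz": 0, "grip": 1}, {"x": 0.04, "y": -0.028, "z": 0, "rx": 0, "ry": 0, "rz": 0, "grip": 1}, {"x": 0.04, "y": -0.028, "z": 0, "rx": 0, "ry": 0, "rz": 0, "grip": 1}, {"x": 0.04, "y": -0.028, "z": 0, "rx": 0, "ry": 0, "rz": 0, "grip": 1}, {"x": 0.04, "y": -0.028, "z": 0, "rx": 0, "ry": 0, "rz": 0, "grip": 1}, {"x": 0.04, "y": -0.028, "z": 0, "rx": 0, "ry": 0, "rz": 0, "grip": 1}, {"x": 0.04, "y": -0.028, "z": 0, "rx": 0, "ry": 0, "rz": 0, "grip": 1}], newtons=20)

```text
time_s: 2.8
eef_pos: [494.9, -228.3, 309.0]
orientation: [[0.952, 0.306, 0.001], [0.306, -0.952, -0.0], [0.001, 0.001, -1.0]]
ft_force: [0.4, -0.7, 1.0]
grip_width: 0.998
grasp_force: 0.0
```

step_arm(commands=[{"rz": -8, "grip": 1}, {"rz": -8, "grip": 1}, {"rz": -8, "grip": 1}, {"rz": -8, "grip": 1}, {"rz": -8, "grip": 1}, {"rz": -8, "grip": 1}, {"rz": -8, "grip": 1}, {"rz": -8, "grip": 1}, {"rz": -8.2, "grip": 1}, {"grip": 1}, {"grip": 1}], newtons=20)

```text
validation failed for argument at $.co...
```

```bash
python3 - <<'E'
from h import *
np.set_printoptions(precision=4,suppress=True)
go([525,-190,260],90)
im=grab_frame("wrist"); cv2.imwrite("pics/w2.png",cv2.resize(im,(800,600))); cv2.imwrite("raw_w2.png",im)
for t in ("wheel","wheel_knob","riser_edge"):
    r=landmark_of(t,"wrist"); print(t,[(round(a["conf"],2),np.array(a["point"]).round(1)) for a in r[:2]])
for t in ([525,-300,22],[525,-280,73]): print(t,proj(t,"wrist")*800/512)
E
```

```text
t 2.8 tcp [ 494.9345 -228.2886  309.0279] yaw 17.80 shift m [ 0.0403 -0.0273  0.049 ] tilt [ 0.0007 -0.0004 -1.    ] dist 69
rz -72.2
wheel [(0.86, array([ 205.7, -294.3,   -3. ])), (0.62, array([ 523.8, -304.8,   -1.1]))]
wheel_knob [(0.86, array([ 522.3, -304.7,   42.1])), (0.85, array([ 205.7, -291.7,   46.1]))]
riser_edge [(0.81, array([ 550.6, -284.9,   72.2]))]
[525, -300, 22] [482.1425 233.895 ]
[525, -280, 73] [468.8317 236.8134]
```

View pics/w2.png

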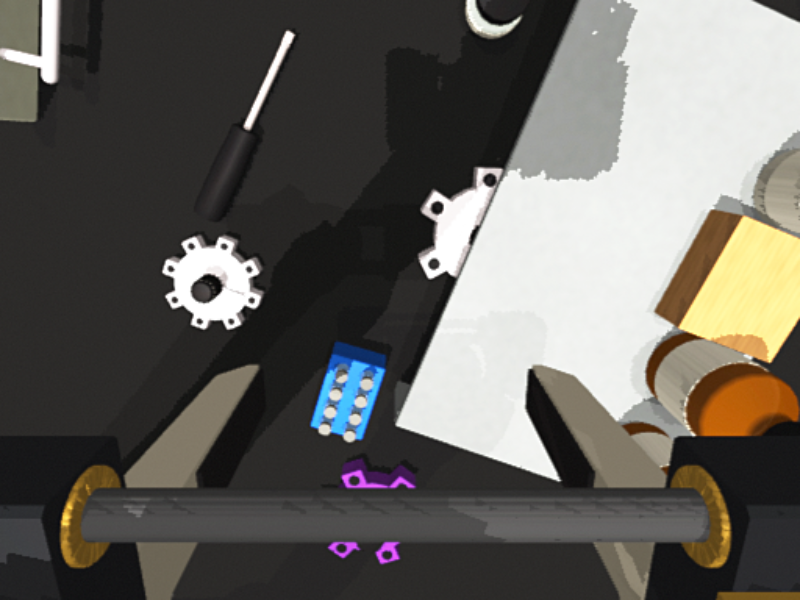

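The wrist view shows three lobes of the wheel sticking out. Their holes are at about (489,181), (436,207) and (433,265).

```bash
python3 - <<'E'
from h import *
from scipy.optimize import least_squares
np.set_printoptions(precision=2,suppress=True)
P=np.array([unproj(u/1.5625,v/1.5625,22,"wrist")[:2] for u,v in ((489,181),(436,207),(433,265))]); print(P)
fun=lambda q:(np.array([[q[0]+q[3]*np.cos(q[2]+k*np.pi/3),q[1]+q[3]*np.sin(q[2]+k*np.pi/3)] for k in (0,1,2)])-P).ravel()
r=least_squares(fun,[523,-304,0.5,52]); q=r.x
print(q[:2],np.degrees(q[2])%60,q[3],r.fun)
E
```

```text
[[ 569.41 -289.38]
 [ 534.6  -253.48]
 [ 485.09 -267.98]]
[ 521.31 -302.85] 15.552199191282117 50.44954711578935 [ 0.5   0.05 -0.71 -0.52  0.2   0.46]
```

step_arm(commands=[{"x": 0.0306, "y": 0.0343, "z": 0, "rx": 0, "ry": 0, "rz": 0, "grip": 0}, {"x": 0, "y": 0, "z": 0.025, "rx": 0, "ry": 0, "rz": -8.25, "grip": 0}, {"x": 0, "y": 0, "z": 0.025, "rx": 0, "ry": 0, "rz": -8.25, "grip": 0}, {"x": 0, "y": 0, "z": 0.025, "rx": 0, "ry": 0, "rz": -8.25, "grip": 0}, {"x": 0, "y": 0, "z": 0.025, "rx": 0, "ry": 0, "rz": -8.25, "grip": 0}, {"x": 0, "y": 0, "z": 0.025, "rx": 0, "ry": 0, "rz": -8.25, "grip": 0}, {"x": 0, "y": 0, "z": 0.025, "rx": 0, "ry": 0, "rz": -8.25, "grip": 0}, {"x": 0, "y": 0, "z": 0.025, "rx": 0, "ry": 0, "rz": -8.25, "grip": 0}, {"x": 0, "y": 0, "z": 0, "rx": 0, "ry": 0, "rz": 0, "grip": 0}, {"x": 0, "y": 0, "z": 0, "rx": 0, "ry": 0, "rz": 0, "grip": 0}], newtons=30)

```text
time_s: 4.0
eef_pos: [532.9, -255.1, 133.9]
orientation: [[0.255, 0.967, -0.001], [0.967, -0.255, -0.001], [-0.001, -0.0, -1.0]]
ft_force: [0.4, -0.5, 0.3]
grip_width: 0.503
grasp_force: 0.0
```

```bash
python3 - <<'E'
from h import *
np.set_printoptions(precision=4,suppress=True)
go([534.5,-251.6,6],75.55)
im=grab_frame("wrist"); cv2.imwrite("pics/w3.png",cv2.resize(im,(800,600))); cv2.imwrite("raw_w3.png",im)
for a in (15.55,75.55,135.55): print(proj([521.3+50.4*np.cos(np.radians(a)),-302.9+50.4*np.sin(np.radians(a)),22],"wrist")*1.5625)
E
```

```text
t 4.0 tcp [ 532.8513 -255.1022  133.8627] yaw 75.22 shift m [0.0039 0.0008 0.1279] tilt [-0.0006 -0.0006 -1.    ] dist 128
rz -0.33
[470.4759 337.1253]
[394.8106 295.7753]
[319.5736 338.0345]
```

View pics/w3.png

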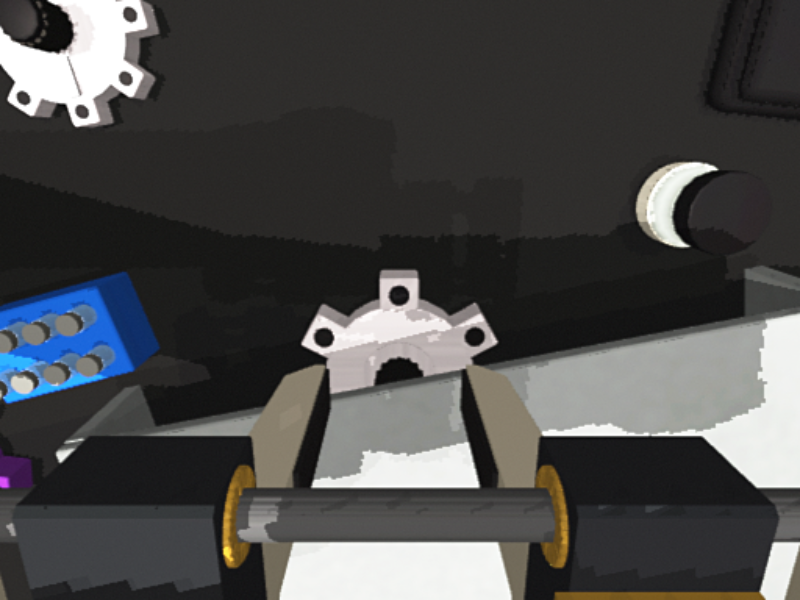

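The lobe holes appear at (399,295), (324,337) and (474,337), within 1 mm of prediction. I'll descend onto the middle lobe, grip it and pull.

step_arm(commands=[{"x": 0.004, "y": 0.0013, "z": 0.03, "rx": 0, "ry": 0, "rz": 0, "grip": 0}, {"x": 0, "y": 0, "z": 0.03, "rx": 0, "ry": 0, "rz": 0, "grip": 0}, {"x": 0, "y": 0, "z": 0.03, "rx": 0, "ry": 0, "rz": 0, "grip": 0}, {"x": 0, "y": 0, "z": 0.02, "rx": 0, "ry": 0, "rz": 0, "grip": 0}, {"x": 0, "y": 0, "z": 0.018, "rx": 0, "ry": 0, "rz": 0, "grip": 0}, {"x": 0, "y": 0, "z": 0, "rx": 0, "ry": 0, "rz": 0, "grip": 0}, {"x": 0, "y": 0, "z": 0, "rx": 0, "ry": 0, "rz": 0, "grip": -1}, {"x": 0, "y": 0, "z": 0, "rx": 0, "ry": 0, "rz": 0, "grip": -1}, {"x": 0, "y": 0, "z": 0, "rx": 0, "ry": 0, "rz": 0, "grip": -1}, {"x": 0, "y": 0, "z": 0, "rx": 0, "ry": 0, "rz": 0, "grip": -1}], newtons=30)

```text
time_s: 5.05
eef_pos: [536.6, -250.0, 6.9]
orientation: [[0.25, 0.968, 0.002], [0.968, -0.25, -0.001], [-0.0, 0.002, -1.0]]
ft_force: [-1.0, 0.7, 2.9]
grip_width: 0.235
grasp_force: 30.0
```

step_arm(commands=[{"x": 0.0115, "y": -0.003, "z": 0, "rx": 0, "ry": 0, "rz": 0, "grip": -1}, {"x": 0.0115, "y": -0.003, "z": 0, "rx": 0, "ry": 0, "rz": 0, "grip": -1}, {"x": 0.0115, "y": -0.003, "z": 0, "rx": 0, "ry": 0, "rz": 0, "grip": -1}, {"x": 0.0115, "y": -0.003, "z": 0, "rx": 0, "ry": 0, "rz": 0, "grip": -1}, {"x": 0.0115, "y": -0.003, "z": 0, "rx": 0, "ry": 0, "rz": 0, "grip": -1}, {"x": 0.0115, "y": -0.003, "z": 0, "rx": 0, "ry": 0, "rz": 0, "grip": -1}, {"x": 0.0115, "y": -0.003, "z": 0, "rx": 0, "ry": 0, "rz": 0, "grip": -1}, {"x": 0.0115, "y": -0.003, "z": 0, "rx": 0, "ry": 0, "rz": 0, "grip": -1}, {"x": 0, "y": 0, "z": 0, "rx": 0, "ry": 0, "rz": 0, "grip": -1}, {"x": 0, "y": 0, "z": 0, "rx": 0, "ry": 0, "rz": 0, "grip": 0}, {"x": 0, "y": 0, "z": 0, "rx": 0, "ry": 0, "rz": 0, "grip": 0}, {"x": 0, "y": 0, "z": 0, "rx": 0, "ry": 0, "rz": 0, "grip": 0}], newtons=30)

```text
time_s: 6.25
eef_pos: [535.0, -153.5, 5.2]
orientation: [[0.249, 0.969, -0.001], [0.969, -0.249, 0.001], [0.001, -0.001, -1.0]]
ft_force: [-0.6, -0.7, 0.1]
grip_width: 0.446
grasp_force: 0.0
```

step_arm(commands=[{"x": 0, "y": 0, "z": -0.04, "rx": 0, "ry": 0, "rz": 0, "grip": 0}, {"x": 0, "y": 0, "z": -0.04, "rx": 0, "ry": 0, "rz": 0, "grip": 0}, {"x": 0, "y": 0, "z": -0.04, "rx": 0, "ry": 0, "rz": 0, "grip": 0}, {"x": -0.02, "y": 0, "z": -0.02, "rx": 0, "ry": 0, "rz": 0, "grip": 0.5}, {"x": 0, "y": 0, "z": 0, "rx": 0, "ry": 0, "rz": 0, "grip": 0.5}, {"x": 0, "y": 0, "z": 0, "rx": 0, "ry": 0, "rz": 0, "grip": 0.5}], newtons=30)

```text
time_s: 6.85
eef_pos: [529.8, -173.9, 145.1]
orientation: [[0.251, 0.968, -0.001], [0.968, -0.251, 0.001], [0.0, -0.001, -1.0]]
ft_force: [-0.4, 0.2, 0.1]
grip_width: 0.708
grasp_force: 0.0
```

```bash
python3 - <<'E'
from h import *
np.set_printoptions(precision=2,suppress=True)
go([521,-208,150],90)
im=grab_frame("wrist"); cv2.imwrite("pics/w4.png",cv2.resize(im,(800,600))); cv2.imwrite("raw_w4.png",im)
np.save("T4.npy",K("wrist")[3])
for t in ("wheel","wheel_knob"):
    r=landmark_of(t,"wrist"); print(t,[(round(a["conf"],2),np.array(a["point"]).round(1)) for a in r[:2]])
E
```

```text
t 6.85 tcp [ 529.83 -173.94  145.06] yaw 75.48 shift m [-0.04 -0.   -0.  ] tilt [-0.  0. -1.] dist 36
rz -14.52
wheel [(0.74, array([ 523.8, -204.7,   -0.1]))]
wheel_knob [(0.66, array([ 522.1, -205.8,   45.3])), (0.31, array([406.7, -78. ,  -2.2]))]
```

View pics/w4.png

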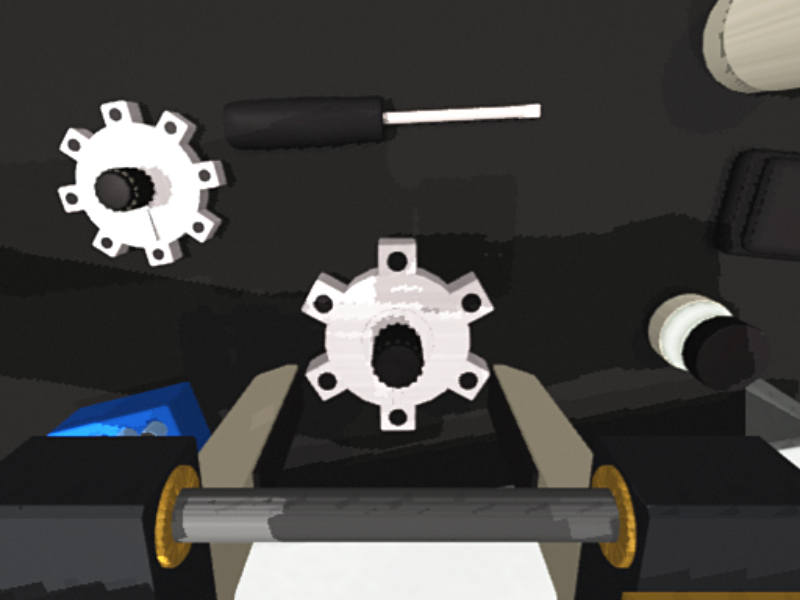

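The wheel is out. The lobe holes are at (397,261), (323,303), (471,303), (327,381), (469,381) and (398,417), with the knob at about (398,365). I'll fit its pose and enlarge it to look for the ridge.

```bash
cat >> h.py <<'E'
from scipy.optimize import least_squares
def fit(px,angs,z,k,r0=50.4,x0=None):
    P=np.array([unproj(u/1.5625,v/1.5625,z,"wrist",k)[:2] for u,v in px]); a=np.radians(angs)
    fun=lambda q:(np.c_[q[0]+q[3]*np.cos(q[2]+a),q[1]+q[3]*np.sin(q[2]+a)]-P).ravel()
    r=least_squares(fun,list(x0)+[r0]); q=r.x
    print("centre",q[:2],"deg",np.degrees(q[2]),"r",q[3],"res",np.abs(r.fun).max()); return q
E
python3 - <<'E'
from h import *
np.set_printoptions(precision=2,suppress=True)
k=K("wrist")
fit([(397,261),(323,303),(471,303),(327,381),(469,381),(398,417)],[0,60,-60,120,-120,180],22,k,x0=[523,-205,1.31])
im=cv2.imread("raw_w4.png")[145:285,185:325]
g=cv2.createCLAHE(4,(4,4)).apply(cv2.cvtColor(im,cv2.COLOR_BGR2GRAY))
cv2.imwrite("pics/w4c.png",np.hstack([cv2.resize(im,(400,400),interpolation=cv2.INTER_CUBIC),cv2.resize(cv2.merge([g]*3),(400,400),interpolation=cv2.INTER_CUBIC)]))
E
```

```text
centre [ 522.67 -202.95] deg 75.8963551234839 r 50.068811347229335 res 0.3404361302597181
```

View pics/w4c.png

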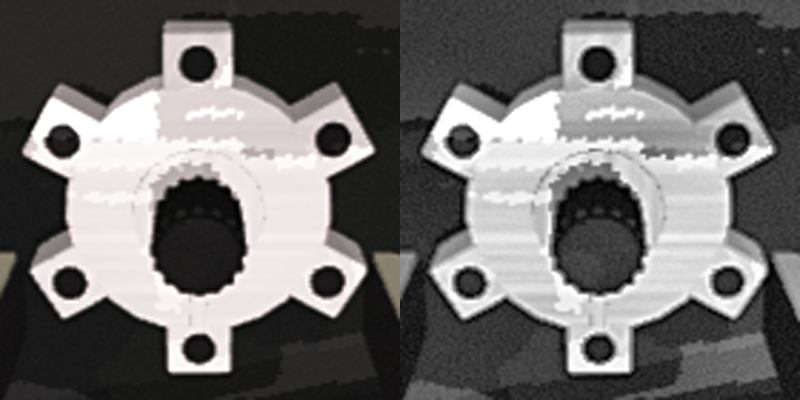

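```bash
python3 - <<'E'
from h import *
np.set_printoptions(precision=3,suppress=True)
go([522,-223,160],-90); print(np.array(status.get_state()["joint_pos"]))
E
```

```text
t 7.0 tcp [ 529.596 -172.608  143.934] yaw 75.63 shift m [-0.051  0.005 -0.016] tilt [-0.003  0.002 -1.   ] dist 53
rz 165.63
[ 28.598  33.186 -19.766 101.892  14.419  47.622 -12.377]
```

step_arm(commands=[{"x": -0.031, "y": -0.019, "z": -0.015, "rx": 0, "ry": 0, "rz": 0, "grip": 0.5}, {"x": 0, "y": 0, "z": 0, "rx": 0, "ry": 0, "rz": -8.2, "grip": 0.5}, {"x": 0, "y": 0, "z": 0, "rx": 0, "ry": 0, "rz": -8.2, "grip": 0.5}, {"x": 0, "y": 0, "z": 0, "rx": 0, "ry": 0, "rz": -8.2, "grip": 0.5}, {"x": 0, "y": 0, "z": 0, "rx": 0, "ry": 0, "rz": -8.2, "grip": 0.5}, {"x": 0, "y": 0, "z": 0, "rx": 0, "ry": 0, "rz": -8.2, "grip": 0.5}, {"x": 0, "y": 0, "z": 0, "rx": 0, "ry": 0, "rz": -8.2, "grip": 0.5}, {"x": 0, "y": 0, "z": 0, "rx": 0, "ry": 0, "rz": -8.2, "grip": 0.5}, {"x": 0, "y": 0, "z": 0, "rx": 0, "ry": 0, "rz": -8.2, "grip": 0.5}, {"x": 0, "y": 0, "z": 0, "rx": 0, "ry": 0, "rz": -8.2, "grip": 0.5}, {"x": 0, "y": 0, "z": 0, "rx": 0, "ry": 0, "rz": -8.2, "grip": 0.5}, {"x": 0, "y": 0, "z": 0, "rx": 0, "ry": 0, "rz": -8.2, "grip": 0.5}], newtons=30)

```text
time_s: 8.2
eef_pos: [504.0, -198.1, 159.3]
orientation: [[-0.971, 0.239, -0.002], [0.239, 0.971, 0.002], [0.002, 0.001, -1.0]]
ft_force: [0.4, 0.4, -0.4]
grip_width: 0.752
grasp_force: 0.0
```

```bash
python3 - <<'E'
from h import *
np.set_printoptions(precision=3,suppress=True)
# target: hub at tool x=-20 for yaw 165
go([585-19.3,204+5.2,190],165); print(np.array(status.get_state()["joint_pos"]))
k=K("wrist"); im=grab_frame("wrist"); cv2.imwrite("raw_w5.png",im); np.savez("k5.npz",f=k[0],cx=k[1],cy=k[2],T=k[3])
go([585-19.3,204+5.2,190],165)
print(proj([522.7,-203,22],"wrist"))
E
```

```text
t 8.2 tcp [ 504.005 -198.094  159.344] yaw 166.18 shift m [ 0.037  0.41  -0.03 ] tilt [-0.002  0.002 -1.   ] dist 413
rz 1.18
[ 47.792  36.253 -45.609 102.971  31.214  54.355  64.983]
t 8.25 tcp [ 503.869 -198.424  159.101] yaw 166.37 shift m [ 0.036  0.411 -0.03 ] tilt [-0.002  0.002 -1.   ] dist 413
rz 1.37
[252.908 203.168]
```

step_arm(commands=[{"x": 0.004, "y": 0, "z": -0.04, "rx": 0, "ry": 0, "rz": 0, "grip": 0.5}, {"x": 0.004, "y": 0.045, "z": 0, "rx": 0, "ry": 0, "rz": 0, "grip": 0.5}, {"x": 0.004, "y": 0.045, "z": 0, "rx": 0, "ry": 0, "rz": 0, "grip": 0.5}, {"x": 0.004, "y": 0.045, "z": 0, "rx": 0, "ry": 0, "rz": 0, "grip": 0.5}, {"x": 0.004, "y": 0.045, "z": 0, "rx": 0, "ry": 0, "rz": 0, "grip": 0.5}, {"x": 0.004, "y": 0.045, "z": 0, "rx": 0, "ry": 0, "rz": 0, "grip": 0.5}, {"x": 0.004, "y": 0.045, "z": 0, "rx": 0, "ry": 0, "rz": 0, "grip": 0.5}, {"x": 0.004, "y": 0.045, "z": 0, "rx": 0, "ry": 0, "rz": 0, "grip": 0.5}, {"x": 0.004, "y": 0.045, "z": 0, "rx": 0, "ry": 0, "rz": 0, "grip": 0.5}, {"x": 0, "y": 0.05, "z": 0, "rx": 0, "ry": 0, "rz": 0, "grip": 0.5}, {"x": 0, "y": 0, "z": 0, "rx": 0, "ry": 0, "rz": 0, "grip": 0.5}], newtons=30)

```text
time_s: 9.35
eef_pos: [567.9, 217.8, 200.2]
orientation: [[-0.972, 0.236, -0.002], [0.235, 0.972, 0.009], [0.004, 0.008, -1.0]]
ft_force: [-0.8, -0.4, 0.1]
grip_width: 0.744
grasp_force: 0.0
```

```bash
python3 - <<'E'
from h import *
np.set_printoptions(precision=3,suppress=True)
go([585,204,100]); k=K("wrist"); im=grab_frame("wrist"); cv2.imwrite("raw_w6.png",im); np.savez("k6.npz",f=k[0],cx=k[1],cy=k[2],T=k[3])
for t in ("hub","well_rim"):
    r=landmark_of(t,"wrist"); print(t,[(round(a["conf"],2),np.array(a["point"]).round(1)) for a in r[:2]])
c=proj([585,204,30],"wrist"); print(c)
def crop(im,c,h):
    u,v=int(c[0]),int(c[1]); return cv2.resize(im[max(v-h,0):v+h,max(u-h,0):u+h],(400,400),interpolation=cv2.INTER_CUBIC)
w5=cv2.imread("raw_w5.png"); print([int(x) for x in c])
cv2.imwrite("pics/c56.png",np.hstack([crop(w5,(253,203),62),crop(im,c,50)]))
E
```

```text
t 9.35 tcp [567.94  217.839 200.235] yaw 166.38 shift m [-0.02 -0.01  0.1 ] tilt [-0.002  0.009 -1.   ] dist 103
hub [(0.73, array([581.3, 206.2,  19.8]))]
well_rim [(0.59, array([583.1, 206.2,  67.6]))]
[254.24  189.805]
[254, 189]
```

View pics/c56.png

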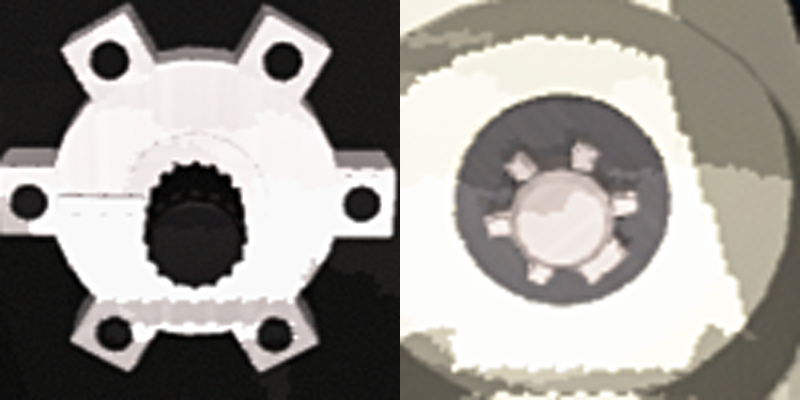

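The left crop shows the ridge running to the lobe at (28,201). The right crop shows the hub's wide master spline at (604,262). I'll compute both poses now.

```bash
python3 - <<'E'
from h import *
np.set_printoptions(precision=2,suppress=True)
def ld(n): d=np.load(n); return (float(d["f"]),float(d["cx"]),float(d["cy"]),d["T"])
k5,k6=ld("k5.npz"),ld("k6.npz"); s=1.5625
c5=np.array([(28,201),(114,334),(275,334),(361,203),(284,61),(110,60)])*124/400+[191,141]-.5*0
fit(c5*s,[0,60,120,180,240,300],22,k5,x0=[523,-203,-1.8])
def f6(p): return (np.array(p)-[400,0])*100/400+[204,139]
c6=f6([(604,262),(624,203),(586,155),(519,164),(497,224),(541,272)])
fit(c6*s,[0,60,120,180,240,300],32,k6,r0=17,x0=[585,204,.5])
print("core top",unproj(*f6((563,218)),38,"",k6)," flange", unproj(*f6((562,199.5)),20,"",k6))
# refine: grey disc centroid/ellipse of the dark ring at seat level
im=cv2.imread("raw_w6.png"); g=cv2.cvtColor(im,cv2.COLOR_BGR2GRAY)[139:239,204:304]
_,b=cv2.threshold(g,150,255,cv2.THRESH_BINARY_INV); 
cs,_=cv2.findContours(b,cv2.RETR_EXTERNAL,cv2.CHAIN_APPROX_NONE)
for c in cs:
    if 1500<cv2.contourArea(c)<4000:
        e=cv2.fitEllipse(c); print(e, unproj(e[0][0]+204,e[0][1]+139,20,"",k6))
cv2.imwrite("g6.png",g)
E
```

```text
centre [ 523.18 -204.25] deg -104.30014038441986 r 50.21481439727964 res 0.2480650075668791
centre [583.29 206.04] deg 25.826212588139057 r 17.308190915816766 res 0.5867481572121562
core top [582.75 206.59  38.  ]  flange [582.8  206.02  20.  ]
((40.10152053833008, 49.37062072753906), (51.6380729675293, 52.77543640136719), 91.61407470703125) [582.14 205.73  20.  ]
((37.020423889160156, 57.415000915527344), (110.70738983154297, 138.17987060546875), 61.92436218261719) [590.27 200.19  20.  ]
```

step_arm(commands=[{"x": -0.0186, "y": -0.0278, "z": 0, "rx": 0, "ry": 0, "rz": 0, "grip": 0.5}, {"x": 0, "y": 0, "z": 0, "rx": 0, "ry": 0, "rz": -8.5, "grip": 0.5}, {"x": 0, "y": 0, "z": 0, "rx": 0, "ry": 0, "rz": -8.5, "grip": 0.5}, {"x": 0, "y": 0, "z": 0, "rx": 0, "ry": 0, "rz": -8.5, "grip": 0.5}, {"x": 0, "y": 0, "z": 0, "rx": 0, "ry": 0, "rz": -8.5, "grip": 0.5}, {"x": 0, "y": 0, "z": 0, "rx": 0, "ry": 0, "rz": -8.5, "grip": 0.5}, {"x": 0, "y": 0, "z": 0, "rx": 0, "ry": 0, "rz": -8.5, "grip": 0.5}, {"x": 0, "y": 0, "z": 0, "rx": 0, "ry": 0, "rz": -8.5, "grip": 0.5}, {"x": 0, "y": 0, "z": 0, "rx": 0, "ry": 0, "rz": -8.5, "grip": 0.5}, {"x": 0, "y": 0, "z": 0, "rx": 0, "ry": 0, "rz": -8.5, "grip": 0.5}, {"x": 0, "y": 0, "z": 0, "rx": 0, "ry": 0, "rz": -8.5, "grip": 0.5}, {"x": 0, "y": 0, "z": 0, "rx": 0, "ry": 0, "rz": -8.5, "grip": 0.5}], newtons=30)

```text
time_s: 10.7
eef_pos: [581.8, 172.5, 199.9]
orientation: [[-0.185, -0.983, -0.001], [-0.983, 0.185, -0.002], [0.002, 0.0, -1.0]]
ft_force: [1.1, 0.6, 0.7]
grip_width: 0.751
grasp_force: 0.0
```

step_arm(commands=[{"x": 0, "y": 0, "z": 0, "rx": 0, "ry": 0, "rz": 0, "grip": 0.5}], newtons=30)

```text
time_s: 10.8
eef_pos: [581.8, 172.8, 199.6]
orientation: [[-0.19, -0.982, -0.002], [-0.982, 0.19, -0.001], [0.002, 0.001, -1.0]]
ft_force: [-0.7, 0.1, -0.2]
grip_width: 0.753
grasp_force: 0.0
```

```bash
python3 - <<'E'
from h import *
np.set_printoptions(precision=3,suppress=True)
go([583,206,100],260); k=K("wrist"); im=grab_frame("wrist"); cv2.imwrite("raw_w7.png",im); np.savez("k7.npz",f=k[0],cx=k[1],cy=k[2],T=k[3])
print(np.array(status.get_state()["joint_pos"]))
c=proj([583,206,30],"wrist"); print(c)
u,v=int(c[0]),int(c[1]); a=cv2.resize(im[v-35:v+35,u-35:u+35],(560,560),interpolation=cv2.INTER_CUBIC); cv2.imwrite("pics/c7.png",a); print(u,v)
E
```

```text
t 10.8 tcp [581.753 172.828 199.589] yaw -100.98 shift m [-0.033  0.005  0.1  ] tilt [-0.002 -0.001 -1.   ] dist 105
rz -0.98
[ 16.088  47.568 -67.548  89.352  45.147  74.18  111.055]
[257.093 204.808]
257 204
```

View pics/c7.png

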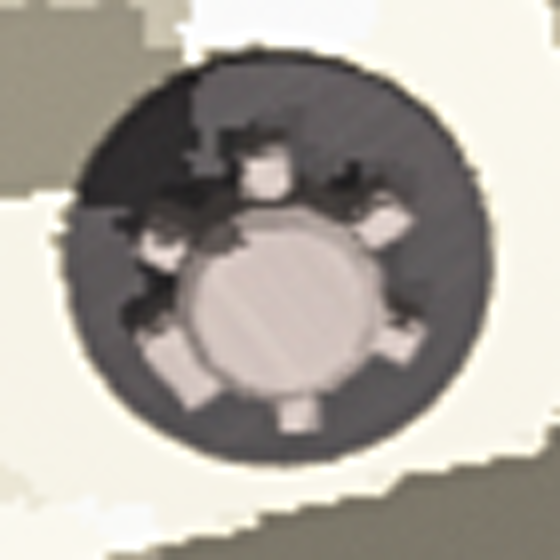

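The crop shows the master spline at (182,363), the core top centred at about (288,302), and the dark flange centred at about (279,257).

```bash
python3 - <<'E'
from h import *
np.set_printoptions(precision=2,suppress=True)
def ld(n): d=np.load(n); return (float(d["f"]),float(d["cx"]),float(d["cy"]),d["T"])
k7=ld("k7.npz"); s=1.5625
f7=lambda p: np.array(p)/8+[222,169]-.44
c=f7([(182,363),(298,412),(402,340),(385,220),(267,172),(163,245)])
fit(c*s,[0,60,120,180,240,300],32,k7,r0=17,x0=[583,206,.45])
P=np.array([unproj(u,v,32,"",k7)[:2] for u,v in c]); cc=unproj(*f7((288,302)),38,"",k7); print("core",cc)
for q in P: d=q-cc[:2]; print(np.degrees(np.arctan2(d[1],d[0]))%60, np.hypot(*d))
print("flange",unproj(*f7((279,257.5)),20,"",k7))
# angle from opposite pairs
for i in range(3): d=P[i]-P[i+3]; print(np.degrees(np.arctan2(d[1],d[0]))%60)
E
```

```text
centre [583.07 205.12] deg 26.038356960107663 r 17.124842644104163 res 0.2904973342975552
core [582.33 204.45  38.  ]
26.300733046055083 17.817470611020184
23.836866011388352 17.95616258555533
23.085979181211513 17.181718482107627
25.09566573065922 15.983156557420442
28.717002883887616 16.29243731038571
29.277754784632563 17.602447000147983
flange [583.26 204.04  20.  ]
25.730899272154996
26.158329489021895
26.219349475047522
```

step_arm(commands=[{"x": 0.0423, "y": -0.0015, "z": 0, "rx": 0, "ry": 0, "rz": 0, "grip": 0.3}, {"x": 0.0423, "y": -0.0015, "z": 0, "rx": 0, "ry": 0, "rz": 0, "grip": 0.3}, {"x": 0.0423, "y": -0.0015, "z": 0, "rx": 0, "ry": 0, "rz": 0, "grip": 0.3}, {"x": 0.0423, "y": -0.0015, "z": 0, "rx": 0, "ry": 0, "rz": 0, "grip": 0.3}, {"x": 0.0423, "y": -0.0015, "z": 0, "rx": 0, "ry": 0, "rz": 0, "grip": 0.3}, {"x": 0.0423, "y": -0.0015, "z": 0, "rx": 0, "ry": 0, "rz": 0, "grip": 0.3}, {"x": 0.0423, "y": -0.0015, "z": 0, "rx": 0, "ry": 0, "rz": 0, "grip": 0.3}, {"x": 0.0423, "y": -0.0015, "z": 0, "rx": 0, "ry": 0, "rz": 0, "grip": 0.3}, {"x": 0.0423, "y": -0.0015, "z": 0, "rx": 0, "ry": 0, "rz": 0, "grip": 0.3}, {"x": 0, "y": 0, "z": 0, "rx": 0, "ry": 0, "rz": 8, "grip": 0.3}, {"x": 0, "y": 0, "z": 0, "rx": 0, "ry": 0, "rz": 8, "grip": 0.3}, {"x": 0, "y": 0, "z": 0, "rx": 0, "ry": 0, "rz": 8, "grip": 0.3}], newtons=30)

```text
time_s: 12.05
eef_pos: [523.0, -202.5, 200.4]
orientation: [[-0.58, -0.815, -0.001], [-0.815, 0.58, -0.0], [0.001, 0.0, -1.0]]
ft_force: [0.8, -0.2, -0.1]
grip_width: 0.653
grasp_force: 0.0
```

step_arm(commands=[{"x": 0, "y": 0, "z": 0.005, "rx": 0, "ry": 0, "rz": 8.4, "grip": 0.3}, {"x": 0, "y": 0, "z": 0.005, "rx": 0, "ry": 0, "rz": 8.4, "grip": 0.3}, {"x": 0, "y": 0, "z": 0.005, "rx": 0, "ry": 0, "rz": 8.4, "grip": 0.3}, {"x": 0, "y": 0, "z": 0.005, "rx": 0, "ry": 0, "rz": 8.4, "grip": 0.3}, {"x": 0, "y": 0, "z": 0.005, "rx": 0, "ry": 0, "rz": 8.4, "grip": 0.3}, {"x": 0, "y": 0, "z": 0.005, "rx": 0, "ry": 0, "rz": 8.4, "grip": 0.3}, {"x": 0, "y": 0, "z": 0.005, "rx": 0, "ry": 0, "rz": 8.4, "grip": 0.3}, {"x": 0, "y": 0, "z": 0.005, "rx": 0, "ry": 0, "rz": 8.4, "grip": 0.3}, {"x": 0, "y": 0, "z": 0.005, "rx": 0, "ry": 0, "rz": 8.4, "grip": 0.3}, {"x": 0, "y": 0, "z": 0.005, "rx": 0, "ry": 0, "rz": 8.4, "grip": 0.3}, {"x": 0, "y": 0, "z": 0, "rx": 0, "ry": 0, "rz": 8.4, "grip": 0.3}, {"x": 0, "y": 0, "z": 0, "rx": 0, "ry": 0, "rz": 8.4, "grip": 0.3}], newtons=30)

```text
time_s: 13.25
eef_pos: [523.2, -201.9, 150.7]
orientation: [[-0.692, 0.722, -0.0], [0.722, 0.692, -0.0], [-0.0, -0.001, -1.0]]
ft_force: [-0.6, 0.1, -0.3]
grip_width: 0.648
grasp_force: 0.0
```

```bash
python3 - <<'E'
from h import *
np.set_printoptions(precision=4,suppress=True)
im=grab_frame("wrist"); cv2.imwrite("raw_w8.png",im)
for t in ("wheel_knob",):
    r=landmark_of(t,"wrist"); print(t,[(round(a["conf"],2),np.array(a["point"]).round(1)) for a in r[:2]])
go([522.9,-203.6,27],129.9)
E
```

```text
wheel_knob [(0.65, array([ 521.1, -204.9,   44. ]))]
t 13.35 tcp [ 523.4939 -201.6992  151.0507] yaw 134.23 shift m [-0.0008 -0.0016  0.1241] tilt [ 0.0001 -0.0013 -1.    ] dist 124
rz 4.33
```

step_arm(commands=[{"x": -0.0008, "y": -0.0016, "z": 0.03, "rx": 0, "ry": 0, "rz": 4.3, "grip": 0.3}, {"x": 0, "y": 0, "z": 0.03, "rx": 0, "ry": 0, "rz": 0, "grip": 0.3}, {"x": 0, "y": 0, "z": 0.03, "rx": 0, "ry": 0, "rz": 0, "grip": 0.3}, {"x": 0, "y": 0, "z": 0.02, "rx": 0, "ry": 0, "rz": 0, "grip": 0.3}, {"x": 0, "y": 0, "z": 0.014, "rx": 0, "ry": 0, "rz": 0, "grip": 0.3}, {"x": 0, "y": 0, "z": 0, "rx": 0, "ry": 0, "rz": 0, "grip": 0.3}, {"x": 0, "y": 0, "z": 0, "rx": 0, "ry": 0, "rz": 0, "grip": -1}, {"x": 0, "y": 0, "z": 0, "rx": 0, "ry": 0, "rz": 0, "grip": -1}, {"x": 0, "y": 0, "z": 0, "rx": 0, "ry": 0, "rz": 0, "grip": -1}, {"x": 0, "y": 0, "z": 0, "rx": 0, "ry": 0, "rz": 0, "grip": -1}, {"x": 0, "y": 0, "z": 0, "rx": 0, "ry": 0, "rz": 0, "grip": -1}], newtons=40)

```text
time_s: 14.45
eef_pos: [523.2, -203.2, 27.2]
orientation: [[-0.645, 0.764, -0.0], [0.764, 0.645, -0.001], [-0.001, -0.001, -1.0]]
ft_force: [0.3, 0.9, 0.7]
grip_width: 0.276
grasp_force: 40.2
```

step_arm(commands=[{"x": 0, "y": 0, "z": -0.02, "rx": 0, "ry": 0, "rz": 0, "grip": -1}, {"x": 0, "y": 0, "z": -0.035, "rx": 0, "ry": 0, "rz": 0, "grip": -1}, {"x": 0, "y": 0, "z": -0.035, "rx": 0, "ry": 0, "rz": 0, "grip": -1}, {"x": 0, "y": 0, "z": -0.035, "rx": 0, "ry": 0, "rz": 0, "grip": -1}, {"x": 0, "y": 0, "z": -0.035, "rx": 0, "ry": 0, "rz": 0, "grip": -1}, {"x": 0.01, "y": 0.0115, "z": 0, "rx": 0, "ry": 0, "rz": 0, "grip": -1}, {"x": 0.02, "y": 0.023, "z": 0, "rx": 0, "ry": 0, "rz": 0, "grip": -1}, {"x": 0.0273, "y": 0.0309, "z": 0, "rx": 0, "ry": 0, "rz": 0, "grip": -1}, {"x": 0.0273, "y": 0.0309, "z": 0, "rx": 0, "ry": 0, "rz": 0, "grip": -1}, {"x": 0.0273, "y": 0.0309, "z": 0, "rx": 0, "ry": 0, "rz": 0, "grip": -1}, {"x": 0.0273, "y": 0.0309, "z": 0, "rx": 0, "ry": 0, "rz": 0, "grip": -1}, {"x": 0.0273, "y": 0.0309, "z": 0, "rx": 0, "ry": 0, "rz": 0, "grip": -1}], newtons=40)

```text
time_s: 15.65
eef_pos: [558.8, 48.5, 184.8]
orientation: [[-0.646, 0.764, -0.004], [0.764, 0.646, -0.0], [0.002, -0.003, -1.0]]
ft_force: [0.8, -0.0, -3.2]
grip_width: 0.272
grasp_force: 40.0
```

step_arm(commands=[{"x": 0.0273, "y": 0.0309, "z": 0, "rx": 0, "ry": 0, "rz": 0, "grip": -1}, {"x": 0.02, "y": 0.023, "z": 0, "rx": 0, "ry": 0, "rz": 0, "grip": -1}, {"x": 0.01, "y": 0.0115, "z": 0, "rx": 0, "ry": 0, "rz": 0, "grip": -1}, {"x": 0, "y": 0, "z": 0, "rx": 0, "ry": 0, "rz": -4, "grip": -1}, {"x": 0, "y": 0, "z": 0, "rx": 0, "ry": 0, "rz": -8, "grip": -1}, {"x": 0, "y": 0, "z": 0, "rx": 0, "ry": 0, "rz": -8, "grip": -1}, {"x": 0, "y": 0, "z": 0, "rx": 0, "ry": 0, "rz": -8, "grip": -1}, {"x": 0, "y": 0, "z": 0, "rx": 0, "ry": 0, "rz": -8, "grip": -1}, {"x": 0, "y": 0, "z": 0, "rx": 0, "ry": 0, "rz": -8, "grip": -1}, {"x": 0, "y": 0, "z": 0, "rx": 0, "ry": 0, "rz": -8, "grip": -1}, {"x": 0, "y": 0, "z": 0, "rx": 0, "ry": 0, "rz": -8, "grip": -1}, {"x": 0, "y": 0, "z": 0, "rx": 0, "ry": 0, "rz": -8, "grip": -1}], newtons=40)

```text
time_s: 16.85
eef_pos: [572.7, 130.5, 185.1]
orientation: [[-0.949, -0.316, -0.003], [-0.316, 0.949, -0.002], [0.003, -0.002, -1.0]]
ft_force: [0.0, 0.2, -3.3]
grip_width: 0.277
grasp_force: 40.0
```

step_arm(commands=[{"x": 0, "y": 0, "z": 0, "rx": 0, "ry": 0, "rz": -8, "grip": -1}, {"x": 0, "y": 0, "z": 0, "rx": 0, "ry": 0, "rz": -8, "grip": -1}, {"x": 0, "y": 0, "z": 0, "rx": 0, "ry": 0, "rz": -8, "grip": -1}, {"x": 0, "y": 0, "z": 0, "rx": 0, "ry": 0, "rz": -8, "grip": -1}, {"x": 0, "y": 0, "z": 0, "rx": 0, "ry": 0, "rz": -8, "grip": -1}, {"x": 0, "y": 0, "z": 0, "rx": 0, "ry": 0, "rz": -8, "grip": -1}, {"x": 0, "y": 0, "z": 0, "rx": 0, "ry": 0, "rz": -8, "grip": -1}, {"x": 0, "y": 0, "z": 0, "rx": 0, "ry": 0, "rz": -6, "grip": -1}, {"x": 0, "y": 0, "z": 0, "rx": 0, "ry": 0, "rz": 0, "grip": -1}, {"x": 0, "y": 0, "z": 0, "rx": 0, "ry": 0, "rz": 0, "grip": -1}], newtons=40)

```text
time_s: 17.85
eef_pos: [573.1, 131.3, 185.6]
orientation: [[-0.174, -0.985, -0.002], [-0.985, 0.174, -0.001], [0.002, 0.001, -1.0]]
ft_force: [-0.3, 0.0, -1.8]
grip_width: 0.274
grasp_force: 40.0
```

```bash
python3 - <<'E'
from h import *
np.set_printoptions(precision=4,suppress=True)
go([583,205.3,100],259.9); k=K("wrist")
im=grab_frame("wrist"); cv2.imwrite("raw_w9.png",im)
s=status.get_state(); print(np.array(s["joint_pos"]),s["ft_force"],s["grip_width"])
e=np.array(s["eef_pos"]); print(proj(e-[0,0,5],"wrist"))
cv2.imwrite("pics/w9.png",cv2.resize(im,(800,600)))
go([583,205.3,100],259.9);go([583,205.3,100],259.9)
E
```

```text
t 17.85 tcp [573.087  131.3055 185.5693] yaw -100.02 shift m [-0.0747  0.003   0.0855] tilt [-0.0017 -0.0013 -1.    ] dist 114
rz 0.08
[ 21.6199  48.4309 -70.122   93.5053  47.397   72.9635 112.4585] [-0.418  -0.1975 -2.5846] 0.2707342537872875
[252.0199 245.1191]
t 17.9 tcp [573.1947 131.5741 185.9402] yaw -99.99 shift m [-0.0744  0.0031  0.0858] tilt [-0.001  -0.0012 -1.    ] dist 114
rz 0.11
t 17.9 tcp [573.1947 131.5741 185.9402] yaw -99.99 shift m [-0.0744  0.0031  0.0858] tilt [-0.001  -0.0012 -1.    ] dist 114
rz 0.11
```

View pics/w9.png

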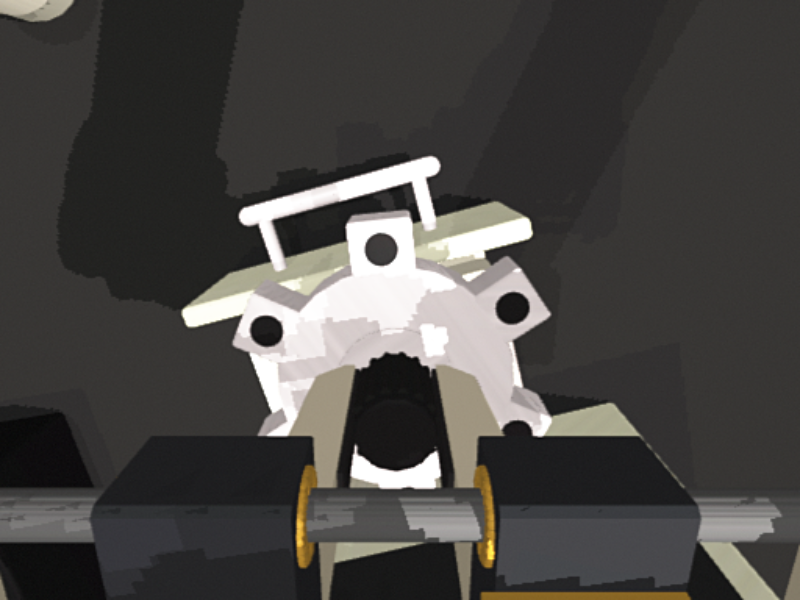

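The wheel is held level, with visible lobe holes at (381,250), (266,330) and (513,307). The drawer handle is visible beyond it.

```bash
python3 - <<'E'
from h import *
np.set_printoptions(precision=3,suppress=True)
k=K("wrist"); s=status.get_state(); e=np.array(s["eef_pos"])
for z in (e[2]-5,):
    q=fit([(381,250),(513,307),(266,330)],[-120,-60-120+120-120+60,-180] if 0 else [0,-60,60],z,k,r0=50.2,x0=[e[0],e[1],-1.64])
    print("off",q[:2]-e[:2], "master deg",np.degrees(q[2])+120)
# image refine hole centroids
im=cv2.imread("raw_w9.png"); g=cv2.cvtColor(im,cv2.COLOR_BGR2GRAY); C=[]
for u,v in ((381,250),(513,307),(266,330)):
    u0,v0=int(u/1.5625),int(v/1.5625); p=g[v0-13:v0+14,u0-13:u0+14]
    n,l,st,ce=cv2.connectedComponentsWithStats((p<110).astype(np.uint8)); i=l[13,13]; C.append((ce[i]+[u0-13,v0-13])); print(st[i,4],C[-1]*1.5625)
q=fit(np.array(C)*1.5625,[0,-60,60],e[2]-5,k,x0=[e[0],e[1],-1.64]); print("off",q[:2]-e[:2],"master",np.degrees(q[2])+120)
E
```

```text
centre [572.593 131.999] deg -94.38196587872181 r 50.16175545875451 res 0.36877624719333824
off [-0.602  0.425] master deg 25.618034121278185
333 [380.377 249.015]
350 [511.884 307.469]
331 [265.908 330.353]
centre [572.801 131.899] deg -94.39686298755295 r 50.08369413628886 res 0.022235847688250487
off [-0.394  0.325] master 25.60313701244705
```

step_arm(commands=[{"x": -0.012, "y": 0.0005, "z": 0, "rx": 0, "ry": 0, "rz": -0.3, "grip": -1}, {"x": -0.025, "y": 0.001, "z": 0, "rx": 0, "ry": 0, "rz": 0, "grip": -1}, {"x": -0.025, "y": 0.001, "z": 0, "rx": 0, "ry": 0, "rz": 0, "grip": -1}, {"x": -0.012, "y": 0.0004, "z": 0, "rx": 0, "ry": 0, "rz": 0, "grip": -1}, {"x": 0, "y": 0, "z": 0.02, "rx": 0, "ry": 0, "rz": 0, "grip": -1}, {"x": 0, "y": 0, "z": 0.025, "rx": 0, "ry": 0, "rz": 0, "grip": -1}, {"x": 0, "y": 0, "z": 0.025, "rx": 0, "ry": 0, "rz": 0, "grip": -1}, {"x": 0, "y": 0, "z": 0, "rx": 0, "ry": 0, "rz": 0, "grip": -1}, {"x": 0, "y": 0, "z": 0, "rx": 0, "ry": 0, "rz": 0, "grip": -1}], newtons=40)

```text
time_s: 18.8
eef_pos: [583.0, 206.1, 117.0]
orientation: [[-0.166, -0.986, -0.0], [-0.986, 0.166, 0.0], [-0.0, 0.0, -1.0]]
ft_force: [-0.2, 0.1, -2.6]
grip_width: 0.273
grasp_force: 40.0
```

```bash
python3 - <<'E'
from h import *
np.set_printoptions(precision=4,suppress=True)
grab_frame("wrist")
for i in range(3): go([583.2,205.0,90],260.2); grab_frame("wrist")
s=status.get_state(); print(s["ft_force"])
E
```

```text
t 18.85 tcp [583.4278 206.7057 118.0313] yaw -99.55 shift m [ 0.0018 -0.      0.028 ] tilt [ 0.0015  0.0016 -1.    ] dist 28
rz 0.25
t 18.9 tcp [583.6194 206.7804 118.4623] yaw -99.55 shift m [0.0019 0.0002 0.0285] tilt [ 0.0023  0.0019 -1.    ] dist 29
rz 0.25
t 18.95 tcp [583.601  206.777  118.5529] yaw -99.55 shift m [0.0019 0.0002 0.0285] tilt [ 0.0025  0.0019 -1.    ] dist 29
rz 0.25
[-0.0744 -0.02   -2.3315]
```

step_arm(commands=[{"x": 0.0018, "y": 0, "z": 0.01, "rx": 0, "ry": 0, "rz": 0.2, "grip": -1}, {"x": 0, "y": 0, "z": 0.01, "rx": 0, "ry": 0, "rz": 0, "grip": -1}, {"x": 0, "y": 0, "z": 0.01, "rx": 0, "ry": 0, "rz": 0, "grip": -1}, {"x": 0, "y": 0, "z": 0.008, "rx": 0, "ry": 0, "rz": 0, "grip": -1}, {"x": 0, "y": 0, "z": 0.005, "rx": 0, "ry": 0, "rz": 0, "grip": -1}, {"x": 0, "y": 0, "z": 0, "rx": 0, "ry": 0, "rz": 0, "grip": -1}, {"x": 0, "y": 0, "z": 0, "rx": 0, "ry": 0, "rz": 0, "grip": -1}, {"x": 0, "y": 0, "z": 0, "rx": 0, "ry": 0, "rz": 0, "grip": -1}], newtons=40)

```text
time_s: 19.8
eef_pos: [582.9, 204.5, 74.2]
orientation: [[-0.169, -0.986, 0.001], [-0.986, 0.169, 0.001], [-0.001, -0.001, -1.0]]
ft_force: [-0.0, -0.1, -2.7]
grip_width: 0.273
grasp_force: 40.0
```

```bash
python3 - <<'E'
from h import *
np.set_printoptions(precision=4,suppress=True)
for i in range(2): grab_frame("wrist"); go([583.2,205.0,66],260.2)
s=status.get_state(); print(s["ft_force"],s["ft_torque"],s["joint_pos"])
E
```

```text
t 19.85 tcp [582.8406 204.3998  74.2177] yaw -99.74 shift m [-0.0006 -0.0002  0.0082] tilt [ 0.0008  0.0007 -1.    ] dist 8
rz 0.06
t 19.9 tcp [582.8282 204.2872  74.2252] yaw -99.74 shift m [-0.0008 -0.0002  0.0082] tilt [ 0.0008  0.0005 -1.    ] dist 8
rz 0.06
[-0.386  -0.3195 -2.8921] [ 0.0761 -0.0493  0.0154] [ 11.2872  56.7538 -63.0536  94.7579  55.4039  64.9223 102.871 ]
```

step_arm(commands=[{"x": -0.0007, "y": -0.0002, "z": 0.003, "rx": 0, "ry": 0, "rz": 0, "grip": -1}, {"x": 0, "y": 0, "z": 0.003, "rx": 0, "ry": 0, "rz": 0, "grip": -1}, {"x": 0, "y": 0, "z": 0.003, "rx": 0, "ry": 0, "rz": 0, "grip": -1}, {"x": 0, "y": 0, "z": 0.003, "rx": 0, "ry": 0, "rz": 0, "grip": -1}, {"x": 0, "y": 0, "z": 0, "rx": 0, "ry": 0, "rz": 0, "grip": -1}], newtons=40)

```text
time_s: 20.4
eef_pos: [582.7, 204.5, 61.0]
orientation: [[-0.169, -0.986, -0.001], [-0.986, 0.169, -0.0], [0.0, 0.001, -1.0]]
ft_force: [0.9, -0.6, -2.6]
grip_width: 0.274
grasp_force: 40.0
```

step_arm(commands=[{"x": 0, "y": 0, "z": 0.002, "rx": 0, "ry": 0, "rz": 0, "grip": -1}, {"x": 0, "y": 0, "z": 0.002, "rx": 0, "ry": 0, "rz": 0, "grip": -1}, {"x": 0, "y": 0, "z": 0, "rx": 0, "ry": 0, "rz": 0, "grip": -1}], newtons=40)

```text
time_s: 20.7
eef_pos: [582.8, 204.6, 57.4]
orientation: [[-0.169, -0.986, -0.0], [-0.986, 0.169, -0.0], [0.0, 0.0, -1.0]]
ft_force: [-0.7, -0.7, -2.6]
grip_width: 0.27
grasp_force: 40.0
```

step_arm(commands=[{"x": 0, "y": 0, "z": 0.002, "rx": 0, "ry": 0, "rz": 0, "grip": -1}, {"x": 0, "y": 0, "z": 0.002, "rx": 0, "ry": 0, "rz": 0, "grip": -1}, {"x": 0, "y": 0, "z": 0.002, "rx": 0, "ry": 0, "rz": 0, "grip": -1}, {"x": 0, "y": 0, "z": 0, "rx": 0, "ry": 0, "rz": 0, "grip": -1}], newtons=40)

```text
time_s: 21.1
eef_pos: [583.1, 204.8, 51.4]
orientation: [[-0.169, -0.986, 0.0], [-0.986, 0.169, 0.0], [-0.0, -0.0, -1.0]]
ft_force: [1.7, -0.1, -3.8]
grip_width: 0.27
grasp_force: 40.0
```

step_arm(commands=[{"x": 0, "y": 0, "z": 0.0015, "rx": 0, "ry": 0, "rz": 0, "grip": -1}, {"x": 0, "y": 0, "z": 0.0015, "rx": 0, "ry": 0, "rz": 0, "grip": -1}, {"x": 0, "y": 0, "z": 0.001, "rx": 0, "ry": 0, "rz": 0, "grip": -1}, {"x": 0, "y": 0, "z": 0, "rx": 0, "ry": 0, "rz": 0, "grip": -1}], newtons=40)

```text
time_s: 21.5
eef_pos: [583.1, 204.8, 47.6]
orientation: [[-0.169, -0.986, 0.0], [-0.986, 0.169, 0.0], [-0.0, -0.0, -1.0]]
ft_force: [0.6, 0.6, -3.0]
grip_width: 0.272
grasp_force: 40.0
```

step_arm(commands=[{"x": 0, "y": 0, "z": 0.0006, "rx": 0, "ry": 0, "rz": 0, "grip": -1}, {"x": 0, "y": 0, "z": 0.0004, "rx": 0, "ry": 0, "rz": 0, "grip": -1}, {"x": 0, "y": 0, "z": 0, "rx": 0, "ry": 0, "rz": 0, "grip": -1}], newtons=40)

```text
time_s: 21.8
eef_pos: [583.1, 204.9, 47.2]
orientation: [[-0.169, -0.986, 0.001], [-0.986, 0.169, 0.0], [-0.0, -0.001, -1.0]]
ft_force: [0.5, -0.1, 1.3]
grip_width: 0.273
grasp_force: 40.0
```

step_arm(commands=[{"x": 0, "y": 0, "z": 0, "rx": 0, "ry": 0, "rz": 0, "grip": -0.1}, {"x": 0, "y": 0, "z": 0, "rx": 0, "ry": 0, "rz": 0, "grip": -0.1}, {"x": 0, "y": 0, "z": 0, "rx": 0, "ry": 0, "rz": 0, "grip": -0.1}, {"x": 0, "y": 0, "z": 0, "rx": 0, "ry": 0, "rz": 0, "grip": -0.1}, {"x": 0, "y": 0, "z": -0.015, "rx": 0, "ry": 0, "rz": 0, "grip": -0.1}, {"x": 0, "y": 0, "z": -0.025, "rx": 0, "ry": 0, "rz": 0, "grip": -0.1}, {"x": 0, "y": 0, "z": -0.03, "rx": 0, "ry": 0, "rz": 0, "grip": -0.1}, {"x": 0, "y": 0, "z": -0.03, "rx": 0, "ry": 0, "rz": 0, "grip": -0.1}, {"x": 0.025, "y": 0, "z": -0.03, "rx": 0, "ry": 0, "rz": 0, "grip": -0.1}, {"x": 0.025, "y": 0, "z": -0.02, "rx": 0, "ry": 0, "rz": 0, "grip": -0.1}, {"x": 0, "y": 0, "z": 0, "rx": 0, "ry": 0, "rz": 0, "grip": -0.1}, {"x": 0, "y": 0, "z": 0, "rx": 0, "ry": 0, "rz": 0, "grip": -0.1}], newtons=40)

```text
time_s: 23.0
eef_pos: [574.6, 155.3, 197.6]
orientation: [[-0.17, -0.985, 0.001], [-0.985, 0.17, 0.001], [-0.001, -0.001, -1.0]]
ft_force: [0.2, 0.1, -0.4]
grip_width: 0.451
grasp_force: 0.0
```

```bash
python3 - <<'E'
from h import *
np.set_printoptions(precision=2,suppress=True)
go([583,155,197],266); k=K("wrist"); im=grab_frame("wrist"); cv2.imwrite("raw_w10.png",im)
for n in ("wrist","top","side"):
  if n!="wrist": grab_frame(n)
  for t in ("wheel","wheel_knob","drawer_handle"):
    r=landmark_of(t,n); print(n,t,[(round(a["conf"],2),np.array(a["point"]).round(1)) for a in r[:3]])
# hole finding, wheel home: top at z=42
g=cv2.cvtColor(im,cv2.COLOR_BGR2GRAY); C=[];A=[]
f,cx,cy,T=k
for i in range(6):
    a=np.radians(25.9+60*i); q=np.linalg.inv(T)@[583+50.1*np.cos(a),205.3+50.1*np.sin(a),42,1]; u0,v0=int(round(cx+f*q[0]/q[2])),int(round(cy+f*q[1]/q[2]))
    p=g[v0-5:v0+6,u0-5:u0+6]
    if p.shape!=(11,11): print(i,"out",u0,v0); continue
    w=np.clip(130.-p,0,None); print(i,(u0,v0),p.min(),p.max(),w.sum())
    if p.min()<100<p.max():
        yy,xx=np.mgrid[-5:6,-5:6]; C.append((u0+(w*xx).sum()/w.sum(),v0+(w*yy).sum()/w.sum())); A.append(60*i)
if len(C)>2: fit(np.array(C)*1.5625,A,42,k,x0=[583,205.3,.45])
E
```

```text
t 23.0 tcp [574.57 155.34 197.62] yaw -99.79 shift m [-0.   -0.01  0.  ] tilt [ 0.  0. -1.] dist 8
rz -5.79
wrist wheel [(0.85, array([581.2, 203.8,  21.8]))]
wrist wheel_knob [(0.89, array([581. , 205.5,  62.4]))]
wrist drawer_handle [(0.56, array([595.5,  66.9,  49. ]))]
top wheel [(0.74, array([ 208.4, -297.9,   -2.1])), (0.67, array([583.5, 205.3,  21.6]))]
top wheel_knob [(0.73, array([ 208.9, -295.7,   48.6])), (0.46, array([580.4, 210.3,  64.5]))]
top drawer_handle []
side wheel [(0.89, array([581. , 202.8,  19.5])), (0.68, array([ 206.3, -295.2,   -1.8]))]
side wheel_knob [(0.7, array([578.8, 208.2,  64.8])), (0.62, array([ 211.1, -293.5,   45.8]))]
side drawer_handle [(0.89, array([597.9,  70.3,  43.5]))]
0 (215, 250) 4 255 10999.0
1 (257, 267) 2 220 8976.0
2 (296, 243) 0 168 8561.0
3 (293, 199) 14 255 8088.0
4 (248, 179) 4 213 11226.0
5 (209, 207) 9 255 8248.0
centre [583.21 205.18] deg 25.606778140148894 r 50.27704153223526 res 0.8265794810929492
```

step_arm(commands=[{"x": 0.031, "y": -0.0117, "z": 0, "rx": 0, "ry": 0, "rz": 0, "grip": -1}, {"x": 0.031, "y": -0.0117, "z": 0, "rx": 0, "ry": 0, "rz": 0, "grip": -1}, {"x": 0.031, "y": -0.0117, "z": 0, "rx": 0, "ry": 0, "rz": 0, "grip": -1}, {"x": 0.031, "y": -0.0117, "z": 0, "rx": 0, "ry": 0, "rz": -5, "grip": -1}, {"x": 0, "y": 0, "z": 0.04, "rx": 0, "ry": 0, "rz": 0, "grip": -1}, {"x": 0, "y": 0, "z": 0.04, "rx": 0, "ry": 0, "rz": 0, "grip": -1}, {"x": 0, "y": 0, "z": 0.04, "rx": 0, "ry": 0, "rz": 0, "grip": -1}, {"x": 0, "y": 0, "z": 0.03, "rx": 0, "ry": 0, "rz": 0, "grip": -1}, {"x": 0, "y": 0, "z": 0.017, "rx": 0, "ry": 0, "rz": 0, "grip": -1}, {"x": 0, "y": 0, "z": 0, "rx": 0, "ry": 0, "rz": 0, "grip": -1}], newtons=40)

```text
time_s: 24.6
eef_pos: [598.4, 24.8, 27.5]
orientation: [[-0.083, -0.997, -0.004], [-0.997, 0.083, -0.001], [0.001, 0.004, -1.0]]
ft_force: [-0.7, 0.7, 0.7]
grip_width: 0.006
grasp_force: 0.0
```

```bash
python3 - <<'E'
from h import *
np.set_printoptions(precision=3,suppress=True)
d=np.array([-.09,.996]); h=np.array([596,71])
go([*(h-d*10),30],266); go([*(h+d*140),30],266); print(np.array(status.get_state()["joint_pos"]))
E
```

```text
t 24.6 tcp [598.358  24.76   27.496] yaw -94.74 shift m [-0.036  0.004 -0.003] tilt [-0.004 -0.001 -1.   ] dist 36
rz -0.74
t 24.6 tcp [598.358  24.76   27.496] yaw -94.74 shift m [-0.184  0.03  -0.003] tilt [-0.004 -0.001 -1.   ] dist 186
rz -0.74
[ 28.736  60.228 -62.761  99.211  60.876  62.024 119.646]
```

step_arm(commands=[{"x": -0.01, "y": 0.0015, "z": -0.001, "rx": 0, "ry": 0, "rz": 0, "grip": -1}, {"x": -0.01, "y": 0.0015, "z": -0.001, "rx": 0, "ry": 0, "rz": 0, "grip": -1}, {"x": -0.006, "y": 0.001, "z": 0, "rx": 0, "ry": 0, "rz": 0, "grip": -1}, {"x": -0.005, "y": 0.001, "z": 0, "rx": 0, "ry": 0, "rz": 0, "grip": -1}, {"x": -0.005, "y": 0.001, "z": 0, "rx": 0, "ry": 0, "rz": 0, "grip": -1}, {"x": -0.005, "y": 0.001, "z": 0, "rx": 0, "ry": 0, "rz": 0, "grip": -1}, {"x": -0.005, "y": 0.001, "z": 0, "rx": 0, "ry": 0, "rz": 0, "grip": -1}], newtons=40)

```text
time_s: 25.3
eef_pos: [596.2, 71.4, 32.0]
orientation: [[-0.084, -0.996, 0.002], [-0.996, 0.084, -0.001], [0.001, -0.002, -1.0]]
ft_force: [2.6, -3.5, 3.2]
grip_width: 0.002
grasp_force: 2.2
```

step_arm(commands=[{"x": -0.011, "y": 0.0019, "z": 0, "rx": 0, "ry": 0, "rz": 0, "grip": -1}, {"x": -0.011, "y": 0.0019, "z": 0, "rx": 0, "ry": 0, "rz": 0, "grip": -1}, {"x": -0.011, "y": 0.0019, "z": 0, "rx": 0, "ry": 0, "rz": 0, "grip": -1}, {"x": -0.011, "y": 0.0019, "z": 0, "rx": 0, "ry": 0, "rz": 0, "grip": -1}, {"x": -0.011, "y": 0.0019, "z": 0, "rx": 0, "ry": 0, "rz": 0, "grip": -1}, {"x": -0.011, "y": 0.0019, "z": 0, "rx": 0, "ry": 0, "rz": 0, "grip": -1}, {"x": -0.011, "y": 0.0019, "z": 0, "rx": 0, "ry": 0, "rz": 0, "grip": -1}, {"x": -0.011, "y": 0.0019, "z": 0, "rx": 0, "ry": 0, "rz": 0, "grip": -1}, {"x": -0.011, "y": 0.0019, "z": 0, "rx": 0, "ry": 0, "rz": 0, "grip": -1}], newtons=40)

```text
time_s: 26.2
eef_pos: [586.9, 171.8, 31.6]
orientation: [[-0.083, -0.997, 0.001], [-0.997, 0.083, -0.001], [0.001, -0.001, -1.0]]
ft_force: [2.3, -5.4, 3.1]
grip_width: 0.004
grasp_force: 2.5
```

```bash
python3 - <<'E'
from h import *
np.set_printoptions(precision=3,suppress=True)
go([583,215,30],265)
for n in ("top","side"):
  grab_frame(n)
  for t in ("drawer_handle","wheel_knob","wheel"):
    r=landmark_of(t,n); print(n,t,[(round(a["conf"],2),np.array(a["point"]).round(1)) for a in r[:3]])
E
```

```text
t 26.2 tcp [586.929 171.794  31.579] yaw -94.78 shift m [-0.043  0.007  0.002] tilt [ 0.001 -0.001 -1.   ] dist 43
rz 0.22
top drawer_handle []
top wheel_knob [(0.84, array([ 208.3, -291.3,   47.9])), (0.15, array([ 545.1, -280.5,   71.5]))]
top wheel [(0.76, array([ 209.1, -296.5,   -1.7])), (0.41, array([574.7, 324.1,  20.5])), (0.32, array([ 698.5, -245.5,   -1.1]))]
side drawer_handle [(0.69, array([585.5, 195.2,  41.2]))]
side wheel_knob [(0.6, array([ 206.8, -295.3,   45. ]))]
side wheel [(0.81, array([ 207.9, -290.9,   -0.8])), (0.72, array([585.2, 194.2,  42.7]))]
```

step_arm(commands=[{"x": -0.009, "y": 0.0016, "z": 0, "rx": 0, "ry": 0, "rz": 0, "grip": -1}, {"x": -0.008, "y": 0.0014, "z": 0, "rx": 0, "ry": 0, "rz": 0, "grip": -1}, {"x": -0.007, "y": 0.0012, "z": 0, "rx": 0, "ry": 0, "rz": 0, "grip": -1}, {"x": -0.006, "y": 0.001, "z": 0, "rx": 0, "ry": 0, "rz": 0, "grip": -1}, {"x": -0.004, "y": 0.0007, "z": 0, "rx": 0, "ry": 0, "rz": 0, "grip": -1}, {"x": 0, "y": 0, "z": 0, "rx": 0, "ry": 0, "rz": 0, "grip": -1}], newtons=40)

```text
time_s: 27.2
eef_pos: [583.1, 207.5, 31.5]
orientation: [[-0.082, -0.997, -0.0], [-0.997, 0.082, 0.001], [-0.001, 0.001, -1.0]]
ft_force: [0.9, -1.6, -1.1]
grip_width: 0.005
grasp_force: 1.1
```

step_arm(commands=[{"x": -0.003, "y": 0.0005, "z": 0, "rx": 0, "ry": 0, "rz": 0, "grip": -1}, {"x": -0.003, "y": 0.0005, "z": 0, "rx": 0, "ry": 0, "rz": 0, "grip": -1}, {"x": -0.003, "y": 0.0005, "z": 0, "rx": 0, "ry": 0, "rz": 0, "grip": -1}], newtons=40)

```text
time_s: 27.5
eef_pos: [582.9, 210.2, 31.4]
orientation: [[-0.085, -0.996, -0.001], [-0.996, 0.085, -0.011], [0.011, 0.0, -1.0]]
ft_force: [-0.7, -14.9, 6.8]
grip_width: 0.005
grasp_force: 7.2
```

step_arm(commands=[{"x": -0.003, "y": 0.0005, "z": 0, "rx": 0, "ry": 0, "rz": 0, "grip": -1}, {"x": -0.003, "y": 0.0005, "z": 0, "rx": 0, "ry": 0, "rz": 0, "grip": -1}], newtons=40)

```text
time_s: 27.7
eef_pos: [582.9, 210.3, 31.4]
orientation: [[-0.087, -0.996, -0.002], [-0.996, 0.087, -0.024], [0.024, -0.0, -1.0]]
ft_force: [-1.9, -23.1, 12.7]
grip_width: 0.006
grasp_force: 11.7
```

step_arm(commands=[{"x": 0.01, "y": -0.001, "z": 0, "rx": 0, "ry": 0, "rz": 0, "grip": -1}, {"x": 0.03, "y": 0, "z": 0, "rx": 0, "ry": 0, "rz": 0, "grip": -1}, {"x": 0.04, "y": 0, "z": 0, "rx": 0, "ry": 0, "rz": 0, "grip": -1}, {"x": 0.04, "y": 0, "z": -0.02, "rx": 0, "ry": 0, "rz": 0, "grip": -1}, {"x": 0, "y": 0, "z": -0.04, "rx": 0, "ry": 0, "rz": 0, "grip": -1}, {"x": 0, "y": 0, "z": -0.04, "rx": 0, "ry": 0, "rz": 0, "grip": -1}, {"x": 0, "y": 0, "z": -0.04, "rx": 0, "ry": 0, "rz": 0, "grip": -1}, {"x": 0, "y": 0, "z": 0, "rx": 0, "ry": 0, "rz": 0, "grip": -1}], newtons=40)

```text
time_s: 28.5
eef_pos: [575.7, 107.3, 178.8]
orientation: [[-0.08, -0.997, 0.012], [-0.997, 0.081, 0.01], [-0.011, -0.011, -1.0]]
ft_force: [0.0, 0.6, 0.4]
grip_width: 0.006
grasp_force: 0.0
```

```bash
python3 - <<'E'
from h import *
from scipy.ndimage import map_coordinates
np.set_printoptions(precision=2,suppress=True)
s=status.get_state(); print(s["eef_pos"],s["ft_force"])
for n in ("side","top","wrist"):
  im=grab_frame(n); cv2.imwrite(f"raw_{n}_end.png",im)
  for t in ("drawer_handle","wheel") if n!="top" else ("drawer_handle","spare","jar","vial_rack","driver","wash_bottle","mouse"):
    r=landmark_of(t,n); print(n,t,[(round(a["conf"],2),np.array(a["point"]).round(1)) for a in r[:2]])
# brightness profile in the top view along drawer axis, z=46 (bar) offset mid-bar, and z=88 panel top, z=220 roof edge
k=K("top"); im=cv2.imread("raw_top_end.png"); g=cv2.cvtColor(im,cv2.COLOR_BGR2GRAY).astype(float)
f,cx,cy,T=k; d=np.array([-.09,.996]); h0=np.array([596,71])
for z,lat in ((46,0),(88,0),(88,70)):
    row=[]
    for t in range(110,230,3):
        p=h0+d*t+lat*np.array([.996,.09]); q=np.linalg.inv(T)@[p[0],p[1],z,1]
        row.append(int(map_coordinates(g,[[cy+f*q[1]/q[2]],[cx+f*q[0]/q[2]]],order=1)[0]))
    print(z,lat,row)
E
```

```text
[575.67 107.35 178.83] [0.05 0.63 0.42]
side drawer_handle [(0.9, array([581. , 224.3,  44.3]))]
side wheel [(0.6, array([ 207. , -290.8,   -0.8]))]
top drawer_handle [(0.56, array([582.5, 229.1,  41.3])), (0.23, array([ 342.3, -230.8,   -3.3]))]
top spare [(0.85, array([402.2, -80.3,  -1.4]))]
top jar []
top vial_rack [(0.64, array([ 339.8, -229. ,   -2.6])), (0.45, array([ 697.2, -247.9,   -3.9]))]
top driver [(0.29, array([749.2, -83.3,   1.9]))]
top wash_bottle [(0.95, array([749.5, -83.8,  -1.2]))]
top mouse [(0.77, array([ 776.8, -190.2,    2.9]))]
wrist drawer_handle [(0.55, array([582.2, 226.8,  45.7]))]
wrist wheel []
46 0 [70, 70, 72, 70, 72, 71, 71, 71, 67, 59, 55, 55, 61, 155, 234, 255, 249, 180, 56, 57, 57, 57, 57, 63, 99, 128, 127, 127, 126, 138, 176, 201, 202, 184, 128, 78, 55, 54, 54, 53]
88 0 [71, 71, 71, 71, 71, 71, 64, 56, 57, 59, 97, 189, 247, 255, 218, 65, 56, 57, 57, 58, 58, 99, 127, 127, 127, 126, 143, 182, 203, 202, 174, 112, 65, 53, 53, 54, 54, 54, 53, 53]
88 70 [122, 99, 111, 127, 133, 133, 133, 133, 133, 133, 133, 132, 131, 130, 125, 122, 167, 193, 167, 119, 78, 90, 119, 126, 125, 125, 131, 175, 201, 202, 183, 114, 53, 50, 57, 82, 99, 71, 50, 49]
```

```bash
python3 - <<'E'
from h import *
from scipy.ndimage import map_coordinates
g=cv2.cvtColor(cv2.imread("raw_top_end.png"),cv2.COLOR_BGR2GRAY).astype(float)
f,cx,cy,T=K("top"); d=np.array([-.09,.996]); h0=np.array([596,71])
for z,lat in ((220,0),(220,60),(220,-60)):
    row=[]
    for t in range(170,230,3):
        p=h0+d*t+lat*np.array([.996,.09]); q=np.linalg.inv(T)@[p[0],p[1],z,1]
        row.append(int(map_coordinates(g,[[cy+f*q[1]/q[2]],[cx+f*q[0]/q[2]]],order=1)[0]))
    print(z,lat,row)
for t in ("jar","driver"):
    grab_frame("side"); print(t,[(round(a["conf"],2),np.array(a["point"]).round(1)) for a in landmark_of(t,"side")[:2]])
s=status.get_state(); print(s["time_s"],s["eef_pos"])
E
```

```text
220 0 [168, 80, 54, 53, 53, 53, 52, 53, 53, 65, 95, 166, 190, 190, 189, 190, 189, 189, 189, 189]
220 60 [123, 77, 46, 49, 77, 105, 76, 47, 47, 55, 97, 167, 186, 187, 187, 188, 187, 187, 187, 187]
220 -60 [162, 96, 54, 56, 58, 58, 61, 70, 56, 60, 104, 166, 191, 191, 191, 191, 191, 191, 191, 191]
jar [(0.58, array([ 698.4, -245.2,    2.3]))]
driver [(0.67, array([546.6, -76. ,   2.3]))]
29.4 [573.4 101.7 171.7]
```

```bash
python3 -c "
from bench import sign_off; print(sign_off())"
```

```text
the job is handed in; nothing more can be done
None
```

The job is handed in: the wheel went home on the hub's splines, the drawer is shut (bar measured 47 mm out from the housing front), and the bystanders are where they started to within camera accuracy; the judge returned no result to me.

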